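Reverse a row of slate parts into the glue-up rack

ROBOT

A 6-joint arm with a two-finger parallel gripper is mounted at the origin on a cart in front of the work surface, level with it; the furniture and walls round the work are solid. World frame = base frame: x ahead of the robot, y to its left, z up, the work surface at z = 0. Lengths are in mm, angles in rad, forces in N, time in s.
With the tool pointing down it reaches from about 275 to 750 mm from the base axis. Payload 10.2 kg.
Tool frame: the origin (TCP) lies midway between the tips of the shut fingers; the grasp point (between the pads) lies 19 mm behind it; z points along the fingers, y is the direction in which the jaws open and shut (so a half turn about z gives the same grasp; the last joint's range is limited). The gripper opens to 88 mm and grips with 3 to 60 N. Pads are 18 mm wide; open, the fingers measure 123 mm over their backs; the gripper's body (75 mm by 187 mm) begins 45 mm behind the grasp point.
Start: joints at [-1.367, 0.313, 1.498, -0, 1.331, -0.223], TCP at [217.317, -477.916, 212.32] pointing down, gripper open.
Joint ranges: [-2.94, 2.94], [-0.97, 2.17], [0.19, 2.56], [-1.23, 4.37], [0.02, 3.11], [-2.88, 2.88]. Speed limits (rad/s): [2.39, 2.39, 3.01, 3.14, 3.14, 3.14].

INTERFACE

Orientations are given as a unit quaternion [x, y, z, w].
In Python, from bench import arm, optics, ticket gives the robot as it stands.
- The arm moves only by the shell command python3 -m crank 'ROWS' [FORCE]. ROWS is JSON, a list of rows, each an object with "rotation": the turn, a rotation vector about the tool's x, y, z in units of 8 degrees (1.0 is 8 degrees), a list of three; "dp": the shift along the tool's x, y, z in mm, a list of three; "claw": the closure in counts, from 0 (fully open) to 255 (shut). A call has 1 to 5 rows; each row shifts and turns the commanded pose from where the row before left it, along the tool's axes as they then stand; what a row does not reach is not made up. A row lasts 1/8 s, in which the tool goes at most 62.5 mm and 10.7 degrees, less where a joint would pass 70% of its speed; a pose out of reach is approached as far as the arm can. A call is refused whole if a number of a shift passes 62.5 or a number of a turn 1, either way. A call with a gripper value outside its range is refused whole. The fingers move at their own pace and stop on an object; FORCE is the grip in N (left out, the last holds). Time passes only in rows, so rows that do not move let the fingers close. It gives the time, the measured TCP pose, the force and the opening at its end, in the units of the state.
- arm.read_state(): the state, without advancing time (a new reading comes with each control period).
- optics.snapshot(name): name is "side" or "top" or "wrist"; returns a dict with "img" (480x640x3 uint8, red, green, blue), "range_z" (480x640 float32, mm along the optical axis (not along the pixel's ray), 0 where there is no reading), "fx", "fy", "cx", "cy" (pixels), "view" (4x4, takes a point from world to camera coordinates). Camera axes: x right, y down, z forward; pixel columns grow to the right and rows downward; lengths in mm; the calibration is good to about 2 mm. A picture is of the moment at which its call begins.
- ticket.close_job(): hands the job in, once; it reports no verdict.
The state is a dict: "clock": time; "joints": joint angles; "qvel": joint speeds; "joint_torque": joint torques, N m; "tcp_pos": TCP position; "eef_rot": TCP orientation; "ft_force": force on the tool from outside, world axes, zero at the start; "ft_torque": the same for the moment, N m; "finger_gap": finger opening in mm.
Only numpy, scipy, OpenCV 4.12 (cv2) and the standard library are available. Lean on these libraries where they do the work, as an engineer would, in place of code of your own. Each camera call takes 0.05 s, during which the arm holds its last target.

TASK

Move the four cut slate parts of the bird house from the full rack into the empty rack beside it, with the row reversed, so that the colleague who glues from the far side of the bench finds them in the order that you see now: the part at the left end goes into the slot at the right end, the second from the left into the second from the right, and so on. Each part must stand upright on the same edge as now, right down on the floor of its slot and about centred across the rack's two rails.

Things in the scene. Friction and masses are not known exactly. Their poses are not given: they have to be found in the camera images.
- roof_slate: roof half: the longest slate plate, 7 mm thick, 138 mm long (level), top edge sloping from 113 to 103 mm high (108 mm at the middle), 0.16 kg. Stands across a slot; may lean 6 deg. Origin: centre of one face, 57 mm above the foot, 4 mm from mid-thickness; z is normal to the face, from the origin through the slate; x up within 3.5 deg, y along the slot.
- gable_slate: gable: slate plate 8 mm thick, 111 mm wide with upright sides 73 mm high, then narrowing to a blunt peak 28 mm wide, 119 mm high, 0.28 kg. Stands across a slot; may lean 6 deg. Origin: centre of one face, 60 mm above the foot, 4 mm from mid-thickness; z is normal to the face, from the origin through the slate; x up to the peak, y along the slot.
- tall_slate: tall narrow part: rectangular slate plate 8 mm thick, 65 mm wide (level), 118 mm high, 0.18 kg. Stands across a slot; may lean 6 deg. Origin: centre of one face, 59 mm above the foot, 4 mm from mid-thickness; z is normal to the face, from the origin through the slate; x along the slot, y up.
- short_slate: short narrow part: rectangular slate plate 8 mm thick, 62 mm wide (level), 89 mm high, 0.13 kg. Stands across a slot; may lean 6 deg. Origin: centre of one face, 45 mm above the foot, 4 mm from mid-thickness; z is normal to the face, from the origin through the slate; x along the slot, y up.
- trim_rack: full rack, fixed: wooden base 128 x 252 x 12 mm, two comb rails (18 mm thick, centred at x = +-21 mm, top z = 60 mm). Origin: base centre on the bench; y along the row (robot's left), x along the slots, z up. Slots at y = -82.5, -27.5, 27.5, 82.5 mm hold the four parts at the start, in any order; floor z = 12 mm; 10 mm wide up to z = 43 mm, flaring to 36 mm at the top.
- glue_rack: empty rack, fixed, about 300 mm to the left or right of the full one, in line with it within some 20 mm and 5 degrees. Same build, size, axes and slots as the full rack: base 128 x 252 x 12 mm, origin at the base centre on the bench, slots at y = -82.5, -27.5, 27.5, 82.5 mm, floor at z = 12 mm.

How it is judged (in metres and radians):
At the end, for the whole second after the job is handed in: The four parts stand at rest in the glue rack, row reversed: each within 15 mm of its slot's centre line, 30 mm of the middle along the slot, on the slot floor (6 mm), upright within 0.2 rad on its starting edge (((y of roof_slate in the frame of glue_rack between -0.0975 and -0.0675 m and y of glue_rack in the frame of trim_rack above 0 m and distance of roof_slate from where it was at the start of the episode between 0.11 and 0.165 m) or (y of roof_slate in the frame of glue_rack between -0.0975 and -0.0675 m and y of glue_rack in the frame of trim_rack below 0 m and distance of roof_slate from where it was at the start of the episode between 0.44 and 0.495 m) or (y of roof_slate in the frame of glue_rack between -0.0425 and -0.0125 m and y of glue_rack in the frame of trim_rack above 0 m and distance of roof_slate from where it was at the start of the episode between 0.22 and 0.275 m) or (y of roof_slate in the frame of glue_rack between -0.0425 and -0.0125 m and y of glue_rack in the frame of trim_rack below 0 m and distance of roof_slate from where it was at the start of the episode between 0.33 and 0.385 m) or (y of roof_slate in the frame of glue_rack between 0.0125 and 0.0425 m and y of glue_rack in the frame of trim_rack above 0 m and distance of roof_slate from where it was at the start of the episode between 0.33 and 0.385 m) or (y of roof_slate in the frame of glue_rack between 0.0125 and 0.0425 m and y of glue_rack in the frame of trim_rack below 0 m and distance of roof_slate from where it was at the start of the episode between 0.22 and 0.275 m) or (y of roof_slate in the frame of glue_rack between 0.0675 and 0.0975 m and y of glue_rack in the frame of trim_rack above 0 m and distance of roof_slate from where it was at the start of the episode between 0.44 and 0.495 m) or (y of roof_slate in the frame of glue_rack between 0.0675 and 0.0975 m and y of glue_rack in the frame of trim_rack below 0 m and distance of roof_slate from where it was at the start of the episode between 0.11 and 0.165 m)) and x of roof_slate in the frame of glue_rack between -0.03 and 0.03 m and z of roof_slate in the frame of glue_rack between 0.0628 and 0.0748 m and angle between each of roof_slate, gable_slate's own x axis and vertical below 0.2 rad and linear speed of each of roof_slate, gable_slate, tall_slate, short_slate below 0.05 m/s and angular speed of each of roof_slate, gable_slate, tall_slate, short_slate below 0.6 rad/s and ((y of gable_slate in the frame of glue_rack between -0.0975 and -0.0675 m and y of glue_rack in the frame of trim_rack above 0 m and distance of gable_slate from where it was at the start of the episode between 0.11 and 0.165 m) or (y of gable_slate in the frame of glue_rack between -0.0975 and -0.0675 m and y of glue_rack in the frame of trim_rack below 0 m and distance of gable_slate from where it was at the start of the episode between 0.44 and 0.495 m) or (y of gable_slate in the frame of glue_rack between -0.0425 and -0.0125 m and y of glue_rack in the frame of trim_rack above 0 m and distance of gable_slate from where it was at the start of the episode between 0.22 and 0.275 m) or (y of gable_slate in the frame of glue_rack between -0.0425 and -0.0125 m and y of glue_rack in the frame of trim_rack below 0 m and distance of gable_slate from where it was at the start of the episode between 0.33 and 0.385 m) or (y of gable_slate in the frame of glue_rack between 0.0125 and 0.0425 m and y of glue_rack in the frame of trim_rack above 0 m and distance of gable_slate from where it was at the start of the episode between 0.33 and 0.385 m) or (y of gable_slate in the frame of glue_rack between 0.0125 and 0.0425 m and y of glue_rack in the frame of trim_rack below 0 m and distance of gable_slate from where it was at the start of the episode between 0.22 and 0.275 m) or (y of gable_slate in the frame of glue_rack between 0.0675 and 0.0975 m and y of glue_rack in the frame of trim_rack above 0 m and distance of gable_slate from where it was at the start of the episode between 0.44 and 0.495 m) or (y of gable_slate in the frame of glue_rack between 0.0675 and 0.0975 m and y of glue_rack in the frame of trim_rack below 0 m and distance of gable_slate from where it was at the start of the episode between 0.11 and 0.165 m)) and x of gable_slate in the frame of glue_rack between -0.03 and 0.03 m and z of gable_slate in the frame of glue_rack between 0.0656 and 0.0776 m and ((y of tall_slate in the frame of glue_rack between -0.0975 and -0.0675 m and y of glue_rack in the frame of trim_rack above 0 m and distance of tall_slate from where it was at the start of the episode between 0.11 and 0.165 m) or (y of tall_slate in the frame of glue_rack between -0.0975 and -0.0675 m and y of glue_rack in the frame of trim_rack below 0 m and distance of tall_slate from where it was at the start of the episode between 0.44 and 0.495 m) or (y of tall_slate in the frame of glue_rack between -0.0425 and -0.0125 m and y of glue_rack in the frame of trim_rack above 0 m and distance of tall_slate from where it was at the start of the episode between 0.22 and 0.275 m) or (y of tall_slate in the frame of glue_rack between -0.0425 and -0.0125 m and y of glue_rack in the frame of trim_rack below 0 m and distance of tall_slate from where it was at the start of the episode between 0.33 and 0.385 m) or (y of tall_slate in the frame of glue_rack between 0.0125 and 0.0425 m and y of glue_rack in the frame of trim_rack above 0 m and distance of tall_slate from where it was at the start of the episode between 0.33 and 0.385 m) or (y of tall_slate in the frame of glue_rack between 0.0125 and 0.0425 m and y of glue_rack in the frame of trim_rack below 0 m and distance of tall_slate from where it was at the start of the episode between 0.22 and 0.275 m) or (y of tall_slate in the frame of glue_rack between 0.0675 and 0.0975 m and y of glue_rack in the frame of trim_rack above 0 m and distance of tall_slate from where it was at the start of the episode between 0.44 and 0.495 m) or (y of tall_slate in the frame of glue_rack between 0.0675 and 0.0975 m and y of glue_rack in the frame of trim_rack below 0 m and distance of tall_slate from where it was at the start of the episode between 0.11 and 0.165 m)) and x of tall_slate in the frame of glue_rack between -0.03 and 0.03 m and z of tall_slate in the frame of glue_rack between 0.065 and 0.077 m and angle between each of tall_slate, short_slate's own y axis and vertical below 0.2 rad and ((y of short_slate in the frame of glue_rack between -0.0975 and -0.0675 m and y of glue_rack in the frame of trim_rack above 0 m and distance of short_slate from where it was at the start of the episode between 0.11 and 0.165 m) or (y of short_slate in the frame of glue_rack between -0.0975 and -0.0675 m and y of glue_rack in the frame of trim_rack below 0 m and distance of short_slate from where it was at the start of the episode between 0.44 and 0.495 m) or (y of short_slate in the frame of glue_rack between -0.0425 and -0.0125 m and y of glue_rack in the frame of trim_rack above 0 m and distance of short_slate from where it was at the start of the episode between 0.22 and 0.275 m) or (y of short_slate in the frame of glue_rack between -0.0425 and -0.0125 m and y of glue_rack in the frame of trim_rack below 0 m and distance of short_slate from where it was at the start of the episode between 0.33 and 0.385 m) or (y of short_slate in the frame of glue_rack between 0.0125 and 0.0425 m and y of glue_rack in the frame of trim_rack above 0 m and distance of short_slate from where it was at the start of the episode between 0.33 and 0.385 m) or (y of short_slate in the frame of glue_rack between 0.0125 and 0.0425 m and y of glue_rack in the frame of trim_rack below 0 m and distance of short_slate from where it was at the start of the episode between 0.22 and 0.275 m) or (y of short_slate in the frame of glue_rack between 0.0675 and 0.0975 m and y of glue_rack in the frame of trim_rack above 0 m and distance of short_slate from where it was at the start of the episode between 0.44 and 0.495 m) or (y of short_slate in the frame of glue_rack between 0.0675 and 0.0975 m and y of glue_rack in the frame of trim_rack below 0 m and distance of short_slate from where it was at the start of the episode between 0.11 and 0.165 m)) and x of short_slate in the frame of glue_rack between -0.03 and 0.03 m and z of short_slate in the frame of glue_rack between 0.0505 and 0.0625 m); the robot touches nothing.
It also fails if it takes over 96 s, if anything falls off the work surface, if the arm or the gripper's body presses on something with over 40 N, if the wrist force passes 120 N, or if a joint passes its speed limit or range.

## Working session

There is one attempt and no reset: what is moved stays moved. The work goes in short steps, Python scripts to look and compute and a shell command to move; the robot and the scene stay as the last step left them, time stands still between calls to the robot, and variables do not carry over. Pictures are saved under pics/ and viewed, and the job is handed in when it is done.

```bash
mkdir -p pics; ls; python3 - <<'E'
from bench import arm, optics
import cv2,numpy as np
print(arm.read_state())
for n in ["side","top","wrist"]:
    s=optics.snapshot(n); cv2.imwrite(f"pics/{n}0.png",s["img"][:,:,::-1]); np.savez(f"{n}0.npz",**s)
    print(n,s["fx"],s["fy"],s["cx"],s["cy"],np.round(s["view"],4).tolist())
E
```

```text
pics
{'clock': 0.0, 'joints': array([-1.36744395e+00,  3.13481205e-01,  1.49839873e+00, -2.08077914e-05,
        1.33100353e+00, -2.23428800e-01]), 'qvel': array([-0.00244479, -0.00057962,  0.00051515,  0.00238221,  0.0001001 ,
       -0.00122887]), 'joint_torque': array([-1.75713034e-03, -4.02214730e+01, -2.52270430e+01,  6.93385955e-02,
        3.52408423e-02, -7.03590035e-05]), 'tcp_pos': array([ 217.23457325, -477.65393571,  211.75956231]), 'eef_rot': array([ 9.77317764e-01,  2.11777175e-01, -3.62551648e-06, -6.45472647e-04]), 'ft_force': array([-0.21237055,  0.20013563,  0.1589452 ]), 'ft_torque': array([-0.02087178,  0.01083051, -0.01708559]), 'finger_gap': 88.54580268994975}
side 512.2146967377729 512.2146967377729 319.06170117413586 239.5324006126072 [[-0.8306, -0.5568, -0.0015, 435.4653], [-0.2819, 0.4228, -0.8613, 206.6174], [0.4802, -0.715, -0.5081, 708.8013], [0.0, 0.0, 0.0, 1.0]]
top 503.5334181028934 503.5334181028934 316.3123398498512 239.88298374272816 [[-0.0304, -0.9994, -0.0178, 31.2456], [-0.9978, 0.0314, -0.0585, 506.1835], [0.059, 0.016, -0.9981, 884.5998], [0.0, 0.0, 0.0, 1.0]]
wrist 343.1611533007613 343.1611533007613 319.53397818914317 238.11000412048617 [[0.4148, -0.9099, -0.0023, -523.209], [-0.8605, -0.393, 0.324, -45.536], [-0.2957, -0.1324, -0.946, 392.0929], [0.0, 0.0, 0.0, 1.0]]
```

View pics/top0.png

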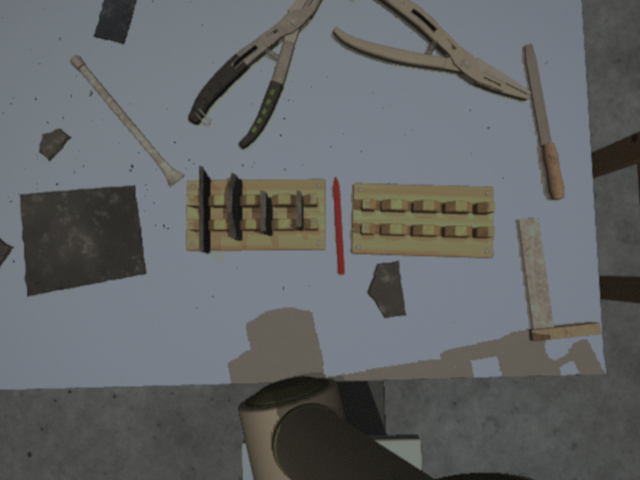

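View pics/side0.png

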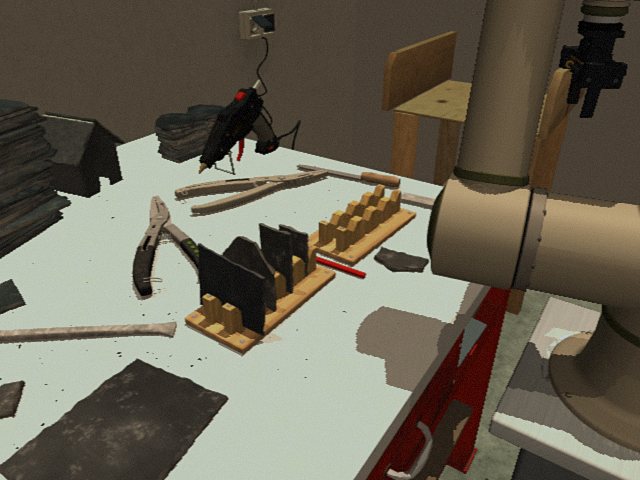

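View pics/wrist0.png

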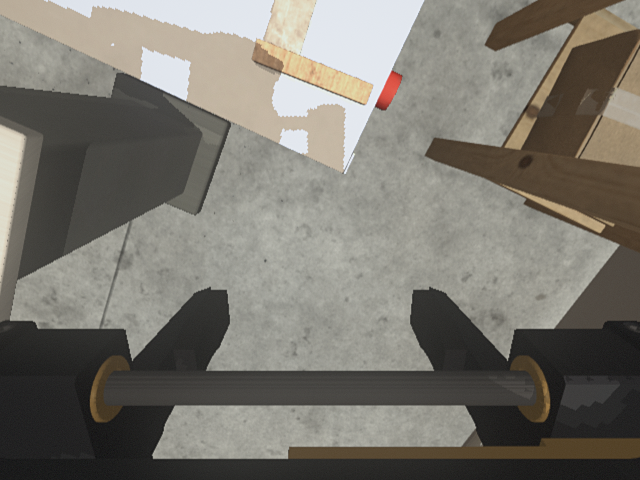

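```bash
cat > h.py <<'E'
import numpy as np,cv2
def cloud(s):
    z=s["range_z"].astype(float); v,u=np.mgrid[:480,:640]
    P=np.stack([(u-s["cx"])/s["fx"]*z,(v-s["cy"])/s["fy"]*z,z],-1)
    V=np.array(s["view"]); W=(P-V[:3,3])@V[:3,:3]
    W[z<=0]=np.nan
    return W
E
python3 - <<'E'
from h import *
s=dict(np.load("top0.npz")); W=cloud(s); im=s["img"].astype(int)
u0=slice(180,335)
print("bench z",np.nanmedian(W[280:300,190:240,2]),np.nanstd(W[280:300,190:240,2]), W[150,300],W[290,300])
for name,c in [("full",slice(180,334)),("glue",slice(348,500))]:
    m=np.zeros((480,640),bool); m[160:265,c]=True
    sat=(im[...,0]-im[...,2])>25
    mm=m&sat&(W[...,2]>5)&(W[...,2]<75)
    n,lab,st,_=cv2.connectedComponentsWithStats(mm.astype(np.uint8)); 
    P=W[mm]; h=np.histogram(P[:,2],bins=range(0,80,4)); print(name,mm.sum(),h[0])
    B=P[(P[:,2]<18)]; r=cv2.minAreaRect(B[:,:2].astype(np.float32)); print("base rect",r, np.median(B[:,2]))
    R=P[(P[:,2]>50)]; print("railtop",cv2.minAreaRect(R[:,:2].astype(np.float32)),np.percentile(R[:,2],[5,50,95]))
m=np.zeros((480,640),bool); m[160:265,180:320]=True
mm=m&(W[...,2]>75)
n,lab,st,_=cv2.connectedComponentsWithStats(mm.astype(np.uint8))
for i in range(1,n):
    if st[i,4]<20: continue
    P=W[lab==i]; print(st[i],"z",np.percentile(P[:,2],[2,50,98]).round(1)); 
    T=P[P[:,2]>np.percentile(P[:,2],98)-6]; print("top",T.mean(0).round(1),T.min(0).round(1),T.max(0).round(1),cv2.fitLine(T[:,:2].astype(np.float32),2,0,.01,.01).ravel().round(3))
E
```

```text
bench z -0.7042132376794298 1.6373912550047631 [673.71433265  40.70052548   1.45786709] [417.93220569  48.19581377  -2.65893114]
full 6750 [   0   12 1614 3091  120   29   12   11   13   13   30  117  203  253
  565  658    9    0    0]
base rect ((556.4136962890625, 116.49571228027344), (265.08331298828125, 125.28656005859375), 88.31537628173828) 12.6457006200222
railtop ((557.4922485351562, 123.66785430908203), (223.39109802246094, 60.54280471801758), 88.60542297363281) [51.56544879 59.5669841  62.71394909]
glue 9202 [   0   10 2106 4422  166   16   14   10   23   26  133  296  336  339
  600  684   21    0    0]
base rect ((536.9578247070312, -174.7117156982422), (250.1524658203125, 125.45016479492188), 86.44620513916016) 12.752392389240324
railtop ((538.0869140625, -175.434326171875), (223.55882263183594, 60.291255950927734), 86.376708984375) [51.15315341 59.22084338 62.78828303]
[199 165   8  87 659] z [ 76.4 114.4 123.8]
top [590.2 195.6 120.6] [519.1 191.1 117.8] [625.8 199.5 126.8] [ 9.99000e-01 -4.40000e-02  5.90196e+02  1.95624e+02]
[227 172  11  66 609] z [ 76.1 107.3 131.7]
top [565.8 148.6 129.5] [543.9 144.4 125.8] [586.8 152.9 133.6] [ 9.99000e-01 -3.50000e-02  5.65812e+02  1.48632e+02]
[260 190  10  44 389] z [ 76.7 126.9 131.4]
top [549.5  96.7 128.7] [518.2  92.  125.9] [581.6 101.5 132.5] [ 1.00000e+00 -2.20000e-02  5.49482e+02  9.66640e+01]
[296 190   7  38 212] z [ 75.9 100.5 103.8]
top [556.2  41.3 100.8] [525.2  36.7  97.9] [584.   45.4 104.7] [ 1.00000e+00 -1.00000e-02  5.56222e+02  4.13320e+01]
```

```bash
python3 - <<'E'
import cv2,numpy as np
s=np.load("top0.npz")["img"]; cv2.imwrite("pics/topz.png",cv2.resize(s[160:265,180:340,::-1],None,fx=5,fy=5,interpolation=cv2.INTER_CUBIC))
s=np.load("side0.npz")["img"]; cv2.imwrite("pics/sidez.png",cv2.resize(s[170:360,180:420,::-1],None,fx=3,fy=3,interpolation=cv2.INTER_CUBIC))
E
```

```text
(no output)
```

View pics/topz.png

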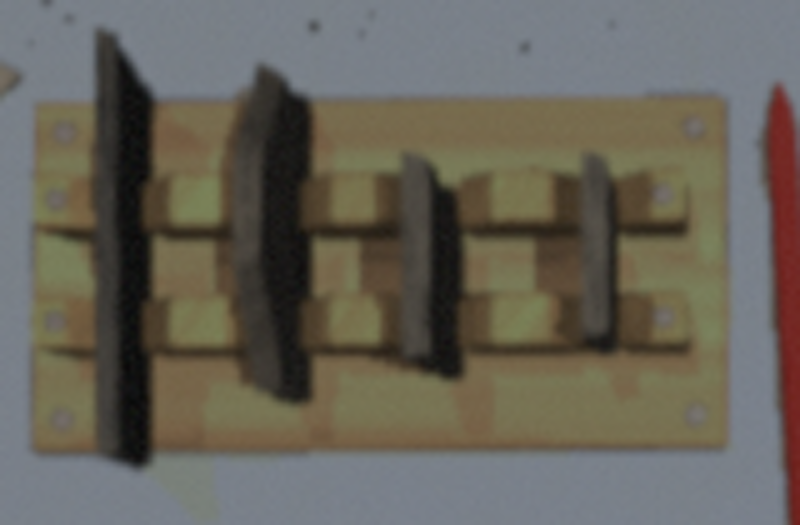

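View pics/sidez.png

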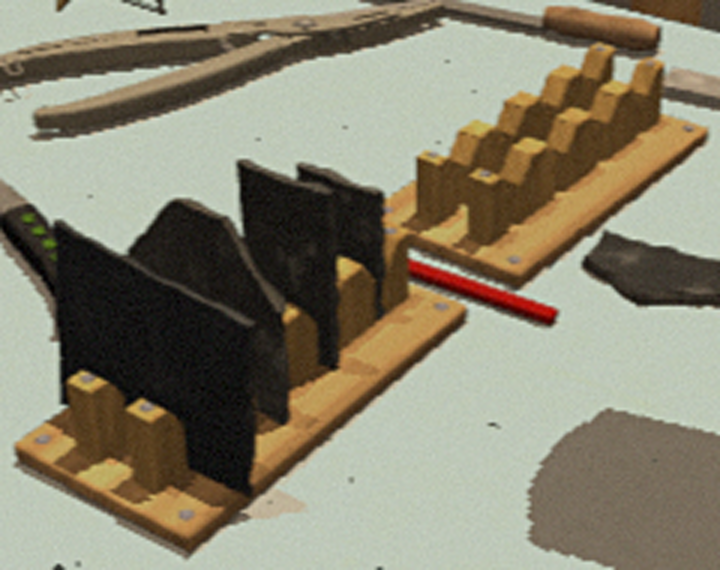

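```bash
cat >> h.py <<'E'
from scipy.optimize import least_squares
def rack(W,im,c0,yaw0,zlo=54,zhi=66):
    sat=(im[...,0].astype(int)-im[...,2])>20
    P=W[sat&(W[...,2]>zlo)&(W[...,2]<zhi)]
    x0,y0=c0; p=np.array([x0,y0,yaw0])
    def loc(p,Q):
        c,s=np.cos(p[2]),np.sin(p[2]); d=Q-p[:2]; return np.stack([d[:,0]*c+d[:,1]*s,-d[:,0]*s+d[:,1]*c],-1)
    for it in range(6):
        L=loc(p,P[:,:2]); A=[];B=[];n=[]
        for ty in(-55,0,55):
            for tx in(-21,21):
                k=(abs(L[:,0]-tx)<16)&(abs(L[:,1]-ty)<16)
                if k.sum()<15: continue
                Q=P[k,:2]; A.append((tx,ty)); B.append((Q.min(0)+Q.max(0))/2*0+Q.mean(0)); n.append(k.sum())
        A=np.array(A,float);B=np.array(B)
        r=least_squares(lambda q:(loc(q,B)-A).ravel(),p); p=r.x
    return p,n,(loc(p,B)-A).round(1)
E
python3 - <<'E'
from h import *
np.set_printoptions(suppress=True)
for cam in("top","side"):
    s=dict(np.load(cam+"0.npz")); W=cloud(s)
    for c in((557.5,123.7,-.027),(537.5,-175.2,-.063)):
        p,n,r=rack(W,s["img"],c[:2],c[2]); print(cam,p[:2].round(2),np.degrees(p[2]).round(2),n,r.tolist())
E
```

```text
top [556.92 123.66] -1.41 [np.int64(178), np.int64(173), np.int64(170), np.int64(168), np.int64(161), np.int64(160)] [[0.1, -0.6], [-0.5, -0.3], [0.5, 0.3], [-0.2, 0.0], [0.0, -0.4], [0.1, 0.9]]
top [ 537.57 -174.48] -3.64 [np.int64(184), np.int64(184), np.int64(186), np.int64(178), np.int64(181), np.int64(178)] [[0.2, 0.2], [-0.0, 0.5], [0.1, 0.4], [-0.1, -0.1], [0.1, -0.2], [-0.3, -0.8]]
side [547.08 121.41] 0.87 [np.int64(66), np.int64(46)] [[-0.0, 0.9], [0.0, -0.9]]
side [ 532.88 -172.74] -3.33 [np.int64(70), np.int64(70), np.int64(76), np.int64(76), np.int64(88), np.int64(85)] [[0.2, 0.5], [0.2, -0.7], [0.0, 0.2], [-0.5, -0.0], [0.1, -0.2], [-0.1, 0.3]]
```

```bash
cat >> h.py <<'E'
from scipy.spatial.transform import Rotation as Ro
def plan(pos,yawdeg=None,n=None):
    from bench import arm
    st=arm.read_state(); R=Ro.from_quat(st["eef_rot"]); M=R.as_matrix()
    d=M.T@(np.array(pos,float)-st["tcp_pos"])
    th=np.degrees(np.arctan2(M[1,0],M[0,0]))
    print("t",round(st["clock"],2),"tcp",st["tcp_pos"].round(1),"yaw",th.round(2),"tilt",M[:,2].round(4),"gap",st["finger_gap"].round(1),"F",st["ft_force"].round(1),"j6",st["joints"].round(2))
    print("dp tool total",d.round(1),"norm",np.linalg.norm(d).round(1))
    if yawdeg is not None:
        R2=Ro.from_euler('z',yawdeg,degrees=True)*Ro.from_euler('x',180,degrees=True)
        rv=(R.inv()*R2).as_rotvec(degrees=True); rv2=(R2.inv()*R2).as_rotvec()
        print("rot units",(rv/8).round(3)," dp AFTER turn",(R2.as_matrix().T@(np.array(pos,float)-st["tcp_pos"])).round(1))
E
python3 -m crank '[{"rotation":[0,0,0.81],"dp":[0,0,0],"claw":0},{"rotation":[0,0,0.81],"dp":[0,0,0],"claw":80},{"rotation":[0,0,0.81],"dp":[0,0,0],"claw":125},{"rotation":[0,0,0.81],"dp":[0,0,0],"claw":125}]' 20
python3 -c "
from h import *
plan([554.9,41.2,200],-1.41)"
```

```text
clock: 0.65
tcp_pos: [217.3, -477.8, 212.1]
eef_rot: [1.0, -0.015, -0.0, -0.0]
ft_force: [-0.2, 0.2, -0.3]
finger_gap: 60.3Traceback (most recent call last):
  File "<string>", line 3, in <module>
    plan([554.9,41.2,200],-1.41)
    ~~~~^^^^^^^^^^^^^^^^^^^^^^^^
  File "h.py", line 31, in plan
    print("t",round(st["clock"],2),"tcp",st["tcp_pos"].round(1),"yaw",th.round(2),"tilt",M[:,2].round(4),"gap",st["finger_gap"].round(1),"F",st["ft_force"].round(1),"j6",st["joints"].round(2))
                                                                                                               ^^^^^^^^^^^^^^^^^^^^^^
AttributeError: 'float' object has no attribute 'round'
```

```bash
sed -i 's/st\["finger_gap"\].round(1)/round(st["finger_gap"],1)/' h.py
python3 -c "
from h import *
plan([554.9,41.2,200],-1.41)"
```

```text
t 0.65 tcp [ 217.3 -477.8  212.1] yaw -1.68 tilt [-1.e-04  6.e-04 -1.e+00] gap 60.3 F [-0.2  0.2 -0.3] j6 [-1.37  0.31  1.5   0.    1.33  0.23]
dp tool total [ 322.3 -528.6   12.3] norm 619.2
rot units [-0.004  0.001 -0.033]  dp AFTER turn [ 324.7 -527.1   12.1]
```

```bash

python3 -m crank '[{"rotation":[0,0,-0.03],"dp":[15,-25,0],"claw":125},{"rotation":[0,0,0],"dp":[31,-50,0],"claw":125},{"rotation":[0,0,0],"dp":[31,-50,0],"claw":125},{"rotation":[0,0,0],"dp":[31,-50,0],"claw":125},{"rotation":[0,0,0],"dp":[31,-50,0],"claw":125}]'
python3 -m crank '[{"rotation":[0,0,0],"dp":[31,-50,0],"claw":125},{"rotation":[0,0,0],"dp":[31,-50,0],"claw":125},{"rotation":[0,0,0],"dp":[31,-50,0],"claw":125},{"rotation":[0,0,0],"dp":[31,-50,0],"claw":125},{"rotation":[0,0,0],"dp":[31,-50,0],"claw":125}]'
python3 -m crank '[{"rotation":[0,0,0],"dp":[20,-36,0],"claw":125},{"rotation":[0,0,0],"dp":[10,-16,0],"claw":125},{"rotation":[0,0,0],"dp":[0,0,0],"claw":125}]'
python3 -c "
from h import *
plan([554.9,41.2,75],-1.41)"
```

```text
clock: 1.27
tcp_pos: [361.9, -254.3, 212.3]
eef_rot: [1.0, -0.011, 0.0, -0.0]
ft_force: [0.7, -0.6, -0.3]
finger_gap: 44.7
clock: 1.9
tcp_pos: [522.3, -7.5, 212.2]
eef_rot: [1.0, -0.011, -0.0, 0.0]
ft_force: [0.1, -1.5, -0.8]
finger_gap: 44.9
clock: 2.28
tcp_pos: [552.6, 42.0, 212.0]
eef_rot: [1.0, -0.01, -0.0, 0.0]
ft_force: [0.0, -0.7, -0.9]
finger_gap: 45.2
t 2.27 tcp [552.6  42.  212. ] yaw -1.17 tilt [-7.e-04 -2.e-04 -1.e+00] gap 45.2 F [ 0.  -0.7 -0.9] j6 [-0.14  0.38  1.41 -0.    1.36  1.46]
dp tool total [  2.4   0.7 137. ] norm 137.0
rot units [0.001 0.005 0.03 ]  dp AFTER turn [  2.3   0.8 137. ]
```

```bash
python3 - <<'E'
from bench import optics
import cv2,numpy as np
s=optics.snapshot("wrist"); cv2.imwrite("pics/w1.png",s["img"][:,:,::-1]); np.savez("w1.npz",**s)
E
```

```text
(no output)
```

View pics/w1.png

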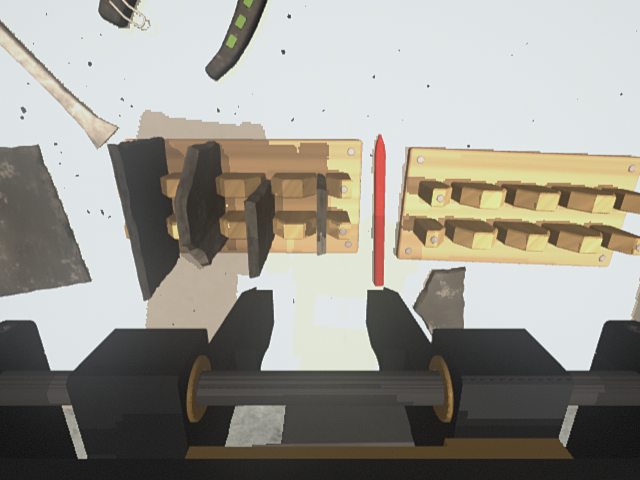

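```bash
python3 - <<'E'
from h import *
s=dict(np.load("w1.npz")); W=cloud(s)
for c in((557.5,123.7,-.027),(537.5,-175.2,-.063)):
    p,n,r=rack(W,s["img"],c[:2],c[2]); print(p[:2].round(2),np.degrees(p[2]).round(2),[int(i) for i in n],r.tolist())
m=np.zeros((480,640),bool); m[130:300,300:345]=True
P=W[m&(W[...,2]>85)&(W[...,2]<115)]; print(len(P),P.mean(0),P.min(0),P.max(0))
E
python3 -m crank '[{"rotation":[0,0,0.03],"dp":[1,0,30],"claw":125},{"rotation":[0,0,0],"dp":[1,0.5,45],"claw":125},{"rotation":[0,0,0],"dp":[0,0,40],"claw":125},{"rotation":[0,0,0],"dp":[0,0,20],"claw":125},{"rotation":[0,0,0],"dp":[0,0,4],"claw":125}]'
python3 -c "
from h import *
plan([554.9,41.2,72],-1.41)"
```

```text
[556.27 126.87] -1.91 [496, 555, 384, 549, 123, 233] [[0.7, -2.8], [0.3, -2.4], [-0.0, -0.7], [-0.3, -3.1], [-0.9, 5.7], [0.2, 3.2]]
[ 537.22 -172.27] -3.42 [495, 540, 490, 534, 490, 536] [[0.1, 0.5], [-0.2, 0.5], [0.2, -0.0], [-0.2, 0.1], [0.2, -0.5], [-0.2, -0.5]]
625 [554.81839913  41.58216661 100.10984177] [523.12339523  36.98424701  85.89601267] [582.7252373   45.78454773 103.71018903]
clock: 2.95
tcp_pos: [553.7, 40.1, 72.6]
eef_rot: [1.0, -0.014, -0.001, -0.0]
ft_force: [0.9, -0.2, 0.3]
finger_gap: 44.9
t 2.95 tcp [553.7  40.1  72.6] yaw -1.56 tilt [-2.1e-03  1.0e-04 -1.0e+00] gap 44.9 F [ 0.9 -0.2  0.3] j6 [-0.14  0.52  1.57 -0.    1.04  1.46]
dp tool total [ 1.2 -1.1  0.6] norm 1.7
rot units [-0.     0.015 -0.019]  dp AFTER turn [ 1.2 -1.1  0.6]
```

```bash

python3 -m crank '[{"rotation":[0,0,0],"dp":[1,-1,0.5],"claw":125},{"rotation":[0,0,0],"dp":[0,0,0],"claw":200},{"rotation":[0,0,0],"dp":[0,0,0],"claw":255},{"rotation":[0,0,0],"dp":[0,0,0],"claw":255},{"rotation":[0,0,0],"dp":[0,0,0],"claw":255}]' 15
python3 -c "
from h import *
plan([554.9,41.2,72],-1.41)"
```

```text
clock: 3.58
tcp_pos: [555.7, 42.4, 73.0]
eef_rot: [1.0, -0.013, 0.0, 0.0]
ft_force: [-0.9, -0.8, -0.1]
finger_gap: 7.6
t 3.58 tcp [555.7  42.4  73. ] yaw -1.46 tilt [ 3.e-04 -0.e+00 -1.e+00] gap 7.6 F [-0.9 -0.8 -0.1] j6 [-0.13  0.53  1.57 -0.    1.04  1.46]
dp tool total [-0.8  1.2  1. ] norm 1.7
rot units [ 0.    -0.002 -0.007]  dp AFTER turn [-0.8  1.2  1. ]
```

```bash

python3 -m crank '[{"rotation":[0,0,0],"dp":[0,0,-5],"claw":255},{"rotation":[0,0,0],"dp":[0,0,-20],"claw":255},{"rotation":[0,0,0],"dp":[0,0,-30],"claw":255},{"rotation":[0,0,0],"dp":[0,0,-20],"claw":255},{"rotation":[0,0,0],"dp":[0,0,0],"claw":255}]' 25
python3 -c "
from h import *
plan([542.8,-92.4,147],-3.64)"
```

```text
clock: 4.2
tcp_pos: [556.2, 42.3, 149.1]
eef_rot: [1.0, -0.013, 0.001, 0.0]
ft_force: [0.5, -1.3, -1.9]
finger_gap: 7.1
t 4.2 tcp [556.2  42.3 149.1] yaw -1.46 tilt [ 2.7e-03 -4.0e-04 -1.0e+00] gap 7.1 F [ 0.5 -1.3 -1.9] j6 [-0.13  0.44  1.49 -0.    1.21  1.46]
dp tool total [-10.  135.    2.1] norm 135.4
rot units [ 0.002 -0.02   0.273]  dp AFTER turn [ -4.9 135.3   2.1]
```

```bash

python3 -m crank '[{"rotation":[0,0,0.273],"dp":[0,0,0],"claw":255},{"rotation":[0,0,0],"dp":[-2,40,0],"claw":255},{"rotation":[0,0,0],"dp":[-2,55,0],"claw":255},{"rotation":[0,0,0],"dp":[-1,35,0],"claw":255},{"rotation":[0,0,0],"dp":[0,4.5,0],"claw":255}]'
python3 - <<'E'
from h import *
from bench import optics
plan([542.8,-92.0,147],-3.64)
for n in("top","side"):
    s=optics.snapshot(n); cv2.imwrite(f"pics/{n}2.png",s["img"][:,:,::-1]); np.savez(n+"2.npz",**s)
s=dict(np.load("top2.npz"));
p,n,r=rack(cloud(s),s["img"],(537.5,-175.2),-.063); print(p,n)
cv2.imwrite("pics/side2z.png",cv2.resize(np.load("side2.npz")["img"][120:310,200:440,::-1],None,fx=3,fy=3))
E
```

```text
clock: 4.82
tcp_pos: [541.4, -93.2, 146.7]
eef_rot: [0.999, -0.033, -0.001, -0.0]
ft_force: [0.2, -0.2, -1.6]
finger_gap: 7.2
t 4.83 tcp [541.4 -93.2 146.7] yaw -3.81 tilt [-1.7e-03  6.0e-04 -1.0e+00] gap 7.2 F [ 0.2 -0.2 -1.6] j6 [-0.38  0.43  1.52 -0.    1.2   1.25]
dp tool total [ 1.3 -1.3 -0.3] norm 1.8
rot units [-0.003  0.012 -0.022]  dp AFTER turn [ 1.3 -1.3 -0.3]
[ 5.35396658e+02 -1.76359289e+02 -1.10180628e-01] [np.int64(134), np.int64(125)]
```

View pics/side2z.png

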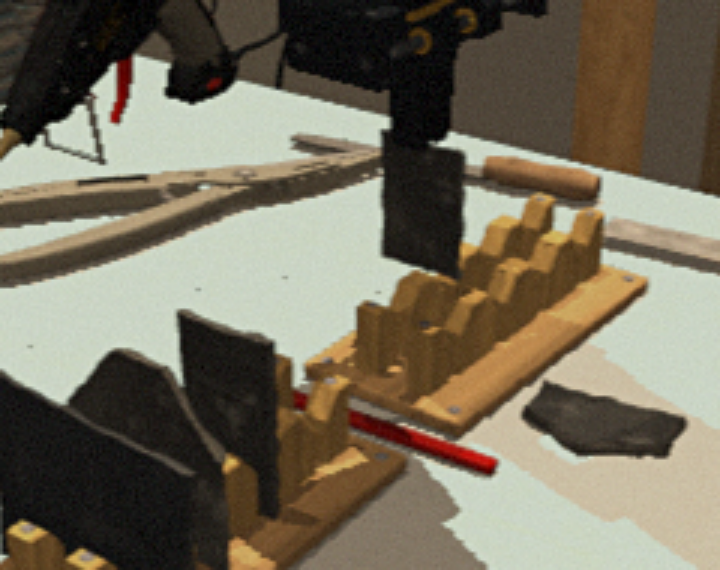

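View pics/top2.png

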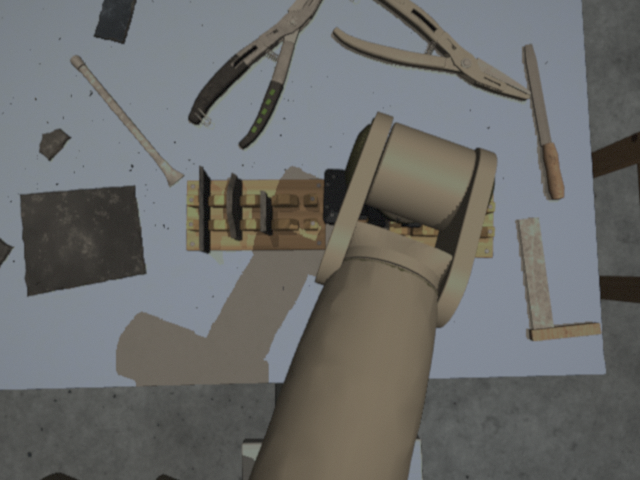

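```bash

python3 -m crank '[{"rotation":[0,0,-0.02],"dp":[1,-1,10],"claw":255},{"rotation":[0,0,0],"dp":[0,0,15],"claw":255},{"rotation":[0,0,0],"dp":[0,0,10],"claw":255},{"rotation":[0,0,0],"dp":[0,0,5],"claw":255}]'
python3 -m crank '[{"rotation":[0,0,0],"dp":[0,0,4],"claw":255},{"rotation":[0,0,0],"dp":[0,0,0],"claw":255}]'
python3 -m crank '[{"rotation":[0,0,0],"dp":[0,0,4],"claw":255},{"rotation":[0,0,0],"dp":[0,0,0],"claw":255}]'
```

```text
clock: 5.42
tcp_pos: [542.9, -90.2, 106.8]
eef_rot: [1.0, -0.03, -0.001, -0.0]
ft_force: [0.4, -0.3, -1.0]
finger_gap: 7.1
clock: 5.68
tcp_pos: [543.2, -90.6, 103.8]
eef_rot: [1.0, -0.03, -0.0, 0.0]
ft_force: [0.5, -0.1, -1.1]
finger_gap: 7.0
clock: 5.92
tcp_pos: [543.0, -90.6, 99.7]
eef_rot: [1.0, -0.03, -0.0, -0.0]
ft_force: [-0.3, 0.4, -1.7]
finger_gap: 7.0
```

```bash

python3 -m crank '[{"rotation":[0,0,0],"dp":[0,0,5],"claw":255},{"rotation":[0,0,0],"dp":[0,0,5],"claw":255},{"rotation":[0,0,0],"dp":[0,0,0],"claw":255}]'
python3 -m crank '[{"rotation":[0,0,0],"dp":[0,0,5],"claw":255},{"rotation":[0,0,0],"dp":[0,0,5],"claw":255},{"rotation":[0,0,0],"dp":[0,0,0],"claw":255}]'
```

```text
clock: 6.3
tcp_pos: [542.9, -90.5, 89.3]
eef_rot: [1.0, -0.03, -0.0, -0.0]
ft_force: [0.0, -0.8, -1.2]
finger_gap: 7.1
clock: 6.68
tcp_pos: [542.9, -90.5, 79.3]
eef_rot: [1.0, -0.03, -0.0, -0.0]
ft_force: [1.2, -0.6, -0.7]
finger_gap: 7.2
```

```bash

python3 -m crank '[{"rotation":[0,0,0],"dp":[0,0,4],"claw":255},{"rotation":[0,0,0],"dp":[0,0,1.5],"claw":255},{"rotation":[0,0,0],"dp":[0,0,0],"claw":255}]'
python3 -m crank '[{"rotation":[0,0,0],"dp":[0,0,1.2],"claw":255},{"rotation":[0,0,0],"dp":[0,0,0],"claw":255}]'
```

```text
clock: 7.05
tcp_pos: [543.1, -90.5, 74.2]
eef_rot: [1.0, -0.03, -0.0, -0.0]
ft_force: [0.3, -0.2, -1.2]
finger_gap: 7.2
clock: 7.3
tcp_pos: [543.2, -90.6, 73.1]
eef_rot: [1.0, -0.03, 0.0, 0.0]
ft_force: [-0.7, -0.8, -1.3]
finger_gap: 7.4
```

```bash

python3 -m crank '[{"rotation":[0,0,0],"dp":[0,0,1],"claw":255},{"rotation":[0,0,0],"dp":[0,0,0],"claw":255}]' 
python3 -m crank '[{"rotation":[0,0,0],"dp":[0,0,0.5],"claw":255},{"rotation":[0,0,0],"dp":[0,0,0],"claw":255}]'
```

```text
clock: 7.55
tcp_pos: [543.6, -90.8, 72.9]
eef_rot: [1.0, -0.03, 0.001, 0.0]
ft_force: [-1.5, -0.5, 4.4]
finger_gap: 7.4
clock: 7.8
tcp_pos: [543.8, -90.8, 72.8]
eef_rot: [1.0, -0.03, 0.001, 0.0]
ft_force: [-2.9, 0.1, 8.8]
finger_gap: 7.4
```

```bash

python3 -m crank '[{"rotation":[0,0,0],"dp":[0,0,-0.5],"claw":200},{"rotation":[0,0,0],"dp":[0,0,0],"claw":125},{"rotation":[0,0,0],"dp":[0,0,0],"claw":125},{"rotation":[0,0,0],"dp":[0,0,-10],"claw":125},{"rotation":[0,0,0],"dp":[0,0,-30],"claw":125}]'
python3 -c "
from h import *
plan([557,97.2,160],-1.41)"
```

```text
clock: 8.43
tcp_pos: [542.5, -90.3, 112.1]
eef_rot: [1.0, -0.03, -0.001, -0.0]
ft_force: [-0.0, 0.1, 0.1]
finger_gap: 44.5
t 8.43 tcp [542.5 -90.3 112.1] yaw -3.49 tilt [-0.0024  0.001  -1.    ] gap 44.5 F [-0.   0.1  0.1] j6 [-0.38  0.47  1.55  0.    1.13  1.25]
dp tool total [   2.9 -188.1  -47.8] norm 194.1
rot units [-0.007  0.018 -0.261]  dp AFTER turn [   9.9 -187.8  -47.9]
```

```bash

python3 -m crank '[{"rotation":[0,0,-0.26],"dp":[0,0,-40],"claw":125},{"rotation":[0,0,0],"dp":[1,-50,-10],"claw":125},{"rotation":[0,0,0],"dp":[1,-60,0],"claw":125},{"rotation":[0,0,0],"dp":[1,-55,0],"claw":125},{"rotation":[0,0,0],"dp":[0,-22.5,0],"claw":125}]'
python3 - <<'E'
from h import *
plan([550,97.2,100],-1.41)
from bench import optics
s=optics.snapshot("wrist"); cv2.imwrite("pics/w3.png",s["img"][:,:,::-1])
W=cloud(s); P=W[(abs(W[...,1]-97)<15)&(W[...,2]>115)&(W[...,2]<140)&(abs(W[...,0]-550)<50)]; print(len(P),P.mean(0),P.min(0),P.max(0))
E
```

```text
clock: 9.05
tcp_pos: [550.5, 99.5, 162.8]
eef_rot: [1.0, -0.011, 0.0, -0.0]
ft_force: [0.4, 0.2, -0.6]
finger_gap: 45.1
t 9.05 tcp [550.5  99.5 162.8] yaw -1.26 tilt [ 7.e-04  3.e-04 -1.e+00] gap 45.1 F [ 0.4  0.2 -0.6] j6 [-0.03  0.43  1.47  0.    1.25  1.56]
dp tool total [-0.5  2.3 62.8] norm 62.9
rot units [-0.002 -0.005  0.019]  dp AFTER turn [-0.5  2.3 62.8]
1228 [549.83901914  96.82130671 127.93202257] [515.13912273  91.88459063 115.18587222] [580.38910528 101.4259502  130.96411648]
```

View pics/w3.png

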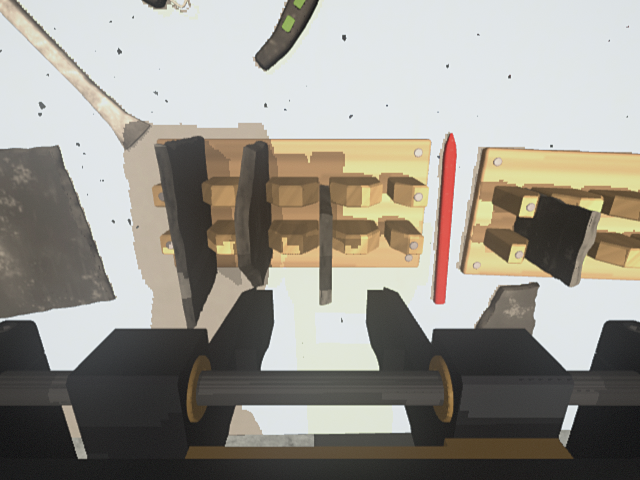

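```bash

python3 -m crank '[{"rotation":[0,0,0],"dp":[0,2,20],"claw":125},{"rotation":[0,0,0],"dp":[0,0,30],"claw":125},{"rotation":[0,0,0],"dp":[0,0,16],"claw":125},{"rotation":[0,0,0],"dp":[0,0,2],"claw":125},{"rotation":[0,0,0],"dp":[0,0,0],"claw":125}]'
python3 -m crank '[{"rotation":[0,0,0],"dp":[0,0,0],"claw":200},{"rotation":[0,0,0],"dp":[0,0,0],"claw":255},{"rotation":[0,0,0],"dp":[0,0,0],"claw":255},{"rotation":[0,0,0],"dp":[0,0,0],"claw":255}]' 20
python3 -c "
from h import *
plan([550,97.2,100],-1.41)"
```

```text
clock: 9.72
tcp_pos: [551.2, 94.6, 95.0]
eef_rot: [1.0, -0.012, 0.001, 0.0]
ft_force: [0.3, -0.6, -0.1]
finger_gap: 44.8
clock: 10.22
tcp_pos: [550.8, 94.8, 94.2]
eef_rot: [1.0, -0.012, 0.0, -0.0]
ft_force: [-0.3, 0.9, 0.5]
finger_gap: 8.1
t 10.22 tcp [550.8  94.8  94.2] yaw -1.41 tilt [ 2.e-04  0.e+00 -1.e+00] gap 8.1 F [-0.3  0.9  0.5] j6 [-0.04  0.5   1.55  0.    1.09  1.56]
dp tool total [-0.8 -2.4 -5.8] norm 6.3
rot units [-0.    -0.001 -0.   ]  dp AFTER turn [-0.8 -2.4 -5.8]
```

```bash

python3 -m crank '[{"rotation":[0,0,0],"dp":[0,0,-5],"claw":255},{"rotation":[0,0,0],"dp":[0,0,-20],"claw":255},{"rotation":[0,0,0],"dp":[0,0,-45],"claw":255},{"rotation":[0,0,0],"dp":[0,0,-40],"claw":255},{"rotation":[0,0,0],"dp":[0,0,-5],"claw":255}]' 28
python3 -c "
from h import *
plan([539.8,-146.2,209],-3.64)"
```

```text
clock: 10.85
tcp_pos: [551.6, 94.8, 211.6]
eef_rot: [1.0, -0.012, 0.002, 0.0]
ft_force: [-0.3, -0.7, -1.1]
finger_gap: 8.2
t 10.85 tcp [551.6  94.8 211.6] yaw -1.41 tilt [ 4.8e-03 -2.0e-04 -1.0e+00] gap 8.2 F [-0.3 -0.7 -1.1] j6 [-0.04  0.39  1.4  -0.    1.35  1.56]
dp tool total [ -5.9 241.2   2.6] norm 241.3
rot units [ 0.    -0.034  0.279]  dp AFTER turn [  3.5 241.2   2.6]
```

```bash

python3 -m crank '[{"rotation":[0,0,0.28],"dp":[0,20,0],"claw":255},{"rotation":[0,0,0],"dp":[1,50,0],"claw":255},{"rotation":[0,0,0],"dp":[1,60,0],"claw":255},{"rotation":[0,0,0],"dp":[1,60,0],"claw":255},{"rotation":[0,0,0],"dp":[0,40,0],"claw":255}]'
python3 -m crank '[{"rotation":[0,0,0],"dp":[0,11,0],"claw":255},{"rotation":[0,0,0],"dp":[0,0,0],"claw":255},{"rotation":[0,0,0],"dp":[0,0,0],"claw":255}]'
python3 -c "
from h import *
plan([539.8,-146.2,145],-3.64)"
```

```text
clock: 11.48
tcp_pos: [538.3, -138.3, 207.0]
eef_rot: [0.999, -0.034, -0.002, -0.001]
ft_force: [-0.1, 0.1, -1.0]
finger_gap: 7.8
clock: 11.85
tcp_pos: [539.0, -144.9, 208.7]
eef_rot: [1.0, -0.031, -0.0, -0.0]
ft_force: [0.9, 0.2, -2.3]
finger_gap: 8.0
t 11.85 tcp [ 539.  -144.9  208.7] yaw -3.6 tilt [-8.e-04  6.e-04 -1.e+00] gap 8.0 F [ 0.9  0.2 -2.3] j6 [-0.47  0.39  1.4   0.    1.35  1.16]
dp tool total [ 0.9  1.3 63.7] norm 63.7
rot units [-0.004  0.006  0.004]  dp AFTER turn [ 0.9  1.2 63.7]
```

```bash

python3 -m crank '[{"rotation":[0,0,0],"dp":[0.5,1.2,20],"claw":255},{"rotation":[0,0,0],"dp":[0,0,30],"claw":255},{"rotation":[0,0,0],"dp":[0,0,10],"claw":255},{"rotation":[0,0,0],"dp":[0,0,4],"claw":255},{"rotation":[0,0,0],"dp":[0,0,0],"claw":255}]'
python3 -m crank '[{"rotation":[0,0,0],"dp":[0,0,6],"claw":255},{"rotation":[0,0,0],"dp":[0,0,5],"claw":255},{"rotation":[0,0,0],"dp":[0,0,5],"claw":255},{"rotation":[0,0,0],"dp":[0,0,0],"claw":255}]'
python3 -m crank '[{"rotation":[0,0,0],"dp":[0,0,4],"claw":255},{"rotation":[0,0,0],"dp":[0,0,0],"claw":255}]'
```

```text
clock: 12.48
tcp_pos: [539.9, -147.1, 145.8]
eef_rot: [0.999, -0.032, 0.001, 0.0]
ft_force: [0.0, -0.2, -2.4]
finger_gap: 7.8
clock: 12.98
tcp_pos: [539.4, -147.1, 128.7]
eef_rot: [0.999, -0.032, -0.0, -0.0]
ft_force: [0.1, 0.3, -1.3]
finger_gap: 8.0
clock: 13.22
tcp_pos: [539.5, -147.3, 124.9]
eef_rot: [0.999, -0.032, -0.0, 0.0]
ft_force: [0.5, 0.0, -1.9]
finger_gap: 8.2
```

```bash

python3 -m crank '[{"rotation":[0,0,-0.03],"dp":[0,-0.7,2],"claw":255},{"rotation":[0,0,0],"dp":[0,0,2],"claw":255},{"rotation":[0,0,0],"dp":[0,0,0],"claw":255}]'
python3 -m crank '[{"rotation":[0,0,0],"dp":[0,0,4],"claw":255},{"rotation":[0,0,0],"dp":[0,0,4],"claw":255},{"rotation":[0,0,0],"dp":[0,0,0],"claw":255}]'
python3 -m crank '[{"rotation":[0,0,0],"dp":[0,0,5],"claw":255},{"rotation":[0,0,0],"dp":[0,0,5],"claw":255},{"rotation":[0,0,0],"dp":[0,0,0],"claw":255}]'
```

```text
clock: 13.6
tcp_pos: [539.5, -146.5, 121.0]
eef_rot: [1.0, -0.03, -0.0, 0.0]
ft_force: [1.4, -0.8, -2.4]
finger_gap: 8.0
clock: 13.98
tcp_pos: [539.4, -146.4, 112.6]
eef_rot: [1.0, -0.03, -0.0, -0.0]
ft_force: [0.5, -0.9, -2.6]
finger_gap: 8.1
clock: 14.35
tcp_pos: [539.4, -146.4, 102.6]
eef_rot: [1.0, -0.03, -0.0, -0.0]
ft_force: [1.0, -2.3, -2.5]
finger_gap: 7.9
```

```bash

python3 -m crank '[{"rotation":[0,0,0],"dp":[0,0,4],"claw":255},{"rotation":[0,0,0],"dp":[0,0,2.5],"claw":255},{"rotation":[0,0,0],"dp":[0,0,0],"claw":255}]'
python3 -m crank '[{"rotation":[0,0,0],"dp":[0,0,1.5],"claw":255},{"rotation":[0,0,0],"dp":[0,0,0],"claw":255}]'
python3 -m crank '[{"rotation":[0,0,0],"dp":[0,0,1],"claw":255},{"rotation":[0,0,0],"dp":[0,0,0],"claw":255}]'
```

```text
clock: 14.72
tcp_pos: [539.5, -146.5, 96.3]
eef_rot: [1.0, -0.03, -0.0, -0.0]
ft_force: [0.7, -2.3, -3.7]
finger_gap: 8.2
clock: 14.98
tcp_pos: [539.6, -146.5, 95.1]
eef_rot: [1.0, -0.03, -0.0, 0.0]
ft_force: [0.4, -2.7, -1.4]
finger_gap: 7.7
clock: 15.22
tcp_pos: [539.7, -146.6, 94.2]
eef_rot: [1.0, -0.03, 0.0, 0.0]
ft_force: [0.0, -2.6, -0.6]
finger_gap: 7.8
```

```bash

python3 -m crank '[{"rotation":[0,0,0],"dp":[0,0,1],"claw":255},{"rotation":[0,0,0],"dp":[0,0,0],"claw":255}]'
python3 -m crank '[{"rotation":[0,0,0],"dp":[0,0,0.6],"claw":255},{"rotation":[0,0,0],"dp":[0,0,0],"claw":255}]'
```

```text
clock: 15.48
tcp_pos: [540.0, -146.7, 94.2]
eef_rot: [1.0, -0.03, 0.001, 0.0]
ft_force: [-1.7, -2.2, 7.3]
finger_gap: 8.0
clock: 15.72
tcp_pos: [540.2, -146.8, 94.2]
eef_rot: [1.0, -0.03, 0.001, 0.001]
ft_force: [-2.9, -1.3, 12.1]
finger_gap: 8.2
```

```bash

python3 -m crank '[{"rotation":[0,0,0],"dp":[0,0,-0.8],"claw":200},{"rotation":[0,0,0],"dp":[0,0,0],"claw":130},{"rotation":[0,0,0],"dp":[0,0,0],"claw":130},{"rotation":[0,0,0],"dp":[0,0,-15],"claw":130},{"rotation":[0,0,0],"dp":[0,0,-55],"claw":130}]'
python3 -c "
from h import *
plan([562,151,175],-1.41)"
```

```text
clock: 16.35
tcp_pos: [538.4, -145.9, 162.7]
eef_rot: [1.0, -0.03, -0.002, -0.001]
ft_force: [0.5, 0.4, 1.4]
finger_gap: 43.3
t 16.35 tcp [ 538.4 -145.9  162.7] yaw -3.42 tilt [-0.0048  0.0026 -1.    ] gap 43.3 F [0.5 0.4 1.4] j6 [-0.47  0.43  1.47  0.    1.25  1.16]
dp tool total [   5.8 -297.8  -11.6] norm 298.1
rot units [-0.017  0.035 -0.251]  dp AFTER turn [  16.3 -297.4  -12.3]
```

```bash

python3 -m crank '[{"rotation":[0,0,-0.26],"dp":[0,-25,-12],"claw":135},{"rotation":[0,0,0],"dp":[3,-55,0],"claw":135},{"rotation":[0,0,0],"dp":[3,-62,0],"claw":135},{"rotation":[0,0,0],"dp":[3,-62,0],"claw":135},{"rotation":[0,0,0],"dp":[3,-60,0],"claw":135}]'
python3 -m crank '[{"rotation":[0,0,0],"dp":[2,-32,0],"claw":135},{"rotation":[0,0,0],"dp":[0,0,0],"claw":135},{"rotation":[0,0,0],"dp":[0,0,0],"claw":135}]'
python3 - <<'E'
from h import *
plan([562,151,100],-1.41)
from bench import optics
s=optics.snapshot("wrist"); cv2.imwrite("pics/w4.png",s["img"][:,:,::-1])
W=cloud(s); 
for lo,hi in((126,140),(110,118),(100,108)):
    P=W[(abs(W[...,1]-150)<18)&(W[...,2]>lo)&(W[...,2]<hi)&(abs(W[...,0]-560)<80)]; print(len(P),P.mean(0).round(1),P.min(0).round(1),P.max(0).round(1))
s=optics.snapshot("side"); cv2.imwrite("pics/s4.png",s["img"][:,:,::-1])
E
```

```text
clock: 16.98
tcp_pos: [558.7, 119.2, 176.5]
eef_rot: [1.0, -0.012, 0.001, -0.0]
ft_force: [0.8, 0.3, 0.4]
finger_gap: 41.5
clock: 17.35
tcp_pos: [561.5, 148.3, 175.8]
eef_rot: [1.0, -0.012, 0.0, 0.0]
ft_force: [0.4, -0.8, 0.8]
finger_gap: 41.5
t 17.35 tcp [561.5 148.3 175.8] yaw -1.36 tilt [ 4.e-04 -2.e-04 -1.e+00] gap 41.5 F [ 0.4 -0.8  0.8] j6 [ 0.06  0.46  1.38 -0.    1.3   1.65]
dp tool total [ 0.4 -2.8 75.8] norm 75.9
rot units [ 0.002 -0.003  0.006]  dp AFTER turn [ 0.5 -2.8 75.8]
643 [565.  149.3 129.5] [541.7 145.  126. ] [586.3 153.4 132.9]
145 [583.2 149.4 113.9] [529.  144.7 110.1] [598.8 154.  118. ]
170 [585.9 149.4 104. ] [520.5 145.  100. ] [606.3 154.4 108. ]
```

View pics/w4.png

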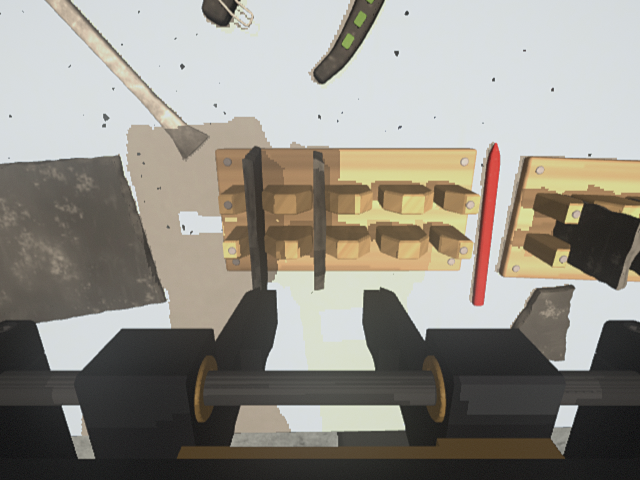

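View pics/s4.png

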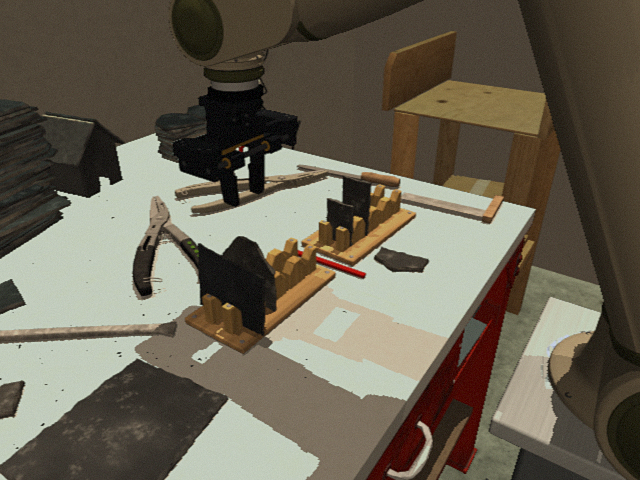

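```bash

python3 -m crank '[{"rotation":[0,0,0],"dp":[2.5,-1,5],"claw":155},{"rotation":[0,0,0],"dp":[0,0,25],"claw":155},{"rotation":[0,0,0],"dp":[0,0,30],"claw":155},{"rotation":[0,0,0],"dp":[0,0,17],"claw":155},{"rotation":[0,0,0],"dp":[0,0,5],"claw":155}]'
python3 -m crank '[{"rotation":[0,0,0],"dp":[0,0,0],"claw":155},{"rotation":[0,0,0],"dp":[0,0,0],"claw":255},{"rotation":[0,0,0],"dp":[0,0,0],"claw":255},{"rotation":[0,0,0],"dp":[0,0,0],"claw":255}]' 20
python3 -c "
from h import *
plan([564,151,100],-1.41)"
```

```text
clock: 18.08
tcp_pos: [563.8, 149.7, 92.6]
eef_rot: [1.0, -0.012, -0.001, 0.0]
ft_force: [0.1, 0.6, -0.0]
finger_gap: 34.4
clock: 18.58
tcp_pos: [564.1, 150.0, 93.7]
eef_rot: [1.0, -0.012, 0.0, -0.0]
ft_force: [0.4, 0.3, 1.5]
finger_gap: 8.1
t 18.57 tcp [564.1 150.   93.7] yaw -1.33 tilt [ 7.e-04  0.e+00 -1.e+00] gap 8.1 F [0.4 0.3 1.5] j6 [0.06 0.55 1.47 0.   1.12 1.65]
dp tool total [-0.1 -0.9 -6.3] norm 6.4
rot units [-0.    -0.005  0.01 ]  dp AFTER turn [-0.1 -0.9 -6.3]
```

```bash

python3 -m crank '[{"rotation":[0,0,0],"dp":[0,0,-5],"claw":255},{"rotation":[0,0,0],"dp":[0,0,-25],"claw":255},{"rotation":[0,0,0],"dp":[0,0,-45],"claw":255},{"rotation":[0,0,0],"dp":[0,0,-45],"claw":255},{"rotation":[0,0,0],"dp":[0,0,-15],"claw":255}]' 35
python3 -c "
from h import *
plan([536.4,-201.2,226],-3.64)"
```

```text
clock: 19.2
tcp_pos: [564.5, 150.1, 230.7]
eef_rot: [1.0, -0.012, 0.002, -0.0]
ft_force: [0.2, 0.5, -3.1]
finger_gap: 7.7
t 19.2 tcp [564.5 150.1 230.7] yaw -1.32 tilt [ 3.8e-03  3.0e-04 -1.0e+00] gap 7.7 F [ 0.2  0.5 -3.1] j6 [0.06 0.43 1.28 0.   1.42 1.65]
dp tool total [-20.  351.9   4.5] norm 352.5
rot units [-0.003 -0.027  0.289]  dp AFTER turn [ -5.7 352.4   4.7]
```

```bash

python3 -m crank '[{"rotation":[0,0,0.28],"dp":[0,20,0],"claw":255},{"rotation":[0,0,0],"dp":[-1,45,0],"claw":255},{"rotation":[0,0,0],"dp":[-1,60,0],"claw":255},{"rotation":[0,0,0],"dp":[-1,60,0],"claw":255},{"rotation":[0,0,0],"dp":[-1,60,0],"claw":255}]'
python3 -m crank '[{"rotation":[0,0,0],"dp":[0,60,0],"claw":255},{"rotation":[0,0,0],"dp":[0,35,0],"claw":255},{"rotation":[0,0,0],"dp":[0,11,0],"claw":255},{"rotation":[0,0,0],"dp":[0,0,0],"claw":255},{"rotation":[0,0,0],"dp":[0,0,0],"claw":255}]'
python3 -c "
from h import *
plan([536.4,-201.2,144],-3.64)"
```

```text
clock: 19.82
tcp_pos: [543.8, -97.0, 225.9]
eef_rot: [0.999, -0.032, -0.002, -0.001]
ft_force: [0.5, -0.2, -2.5]
finger_gap: 7.8
clock: 20.45
tcp_pos: [538.8, -199.0, 227.8]
eef_rot: [1.0, -0.031, -0.0, -0.0]
ft_force: [0.2, 0.6, -2.4]
finger_gap: 8.1
t 20.45 tcp [ 538.8 -199.   227.8] yaw -3.52 tilt [-7.e-04  8.e-04 -1.e+00] gap 8.1 F [ 0.2  0.6 -2.4] j6 [-0.56  0.41  1.32  0.    1.41  1.07]
dp tool total [-2.2  2.4 83.8] norm 83.9
rot units [-0.005  0.006  0.015]  dp AFTER turn [-2.2  2.4 83.8]
```

```bash

python3 -m crank '[{"rotation":[0,0,0.01],"dp":[-2,2.4,15],"claw":255},{"rotation":[0,0,0],"dp":[0,0,30],"claw":255},{"rotation":[0,0,0],"dp":[0,0,25],"claw":255},{"rotation":[0,0,0],"dp":[0,0,10],"claw":255},{"rotation":[0,0,0],"dp":[0,0,3],"claw":255}]'
python3 -m crank '[{"rotation":[0,0,0],"dp":[0,0,5],"claw":255},{"rotation":[0,0,0],"dp":[0,0,5],"claw":255},{"rotation":[0,0,0],"dp":[0,0,5],"claw":255},{"rotation":[0,0,0],"dp":[0,0,0],"claw":255}]'
python3 -c "
from h import *
plan([536.4,-201.2,124],-3.64)"
```

```text
clock: 21.08
tcp_pos: [536.7, -202.1, 145.0]
eef_rot: [0.999, -0.032, -0.0, -0.0]
ft_force: [0.3, 0.3, -2.9]
finger_gap: 8.1
clock: 21.58
tcp_pos: [536.5, -202.3, 130.0]
eef_rot: [0.999, -0.032, -0.0, -0.0]
ft_force: [-0.7, 0.1, -3.1]
finger_gap: 7.9
t 21.57 tcp [ 536.5 -202.3  130. ] yaw -3.65 tilt [-5.e-04  3.e-04 -1.e+00] gap 7.9 F [-0.7  0.1 -3.1] j6 [-0.56  0.49  1.46 -0.    1.19  1.07]
dp tool total [-0.2 -1.1  6. ] norm 6.1
rot units [-0.002  0.004 -0.001]  dp AFTER turn [-0.2 -1.1  6. ]
```

```bash

python3 -m crank '[{"rotation":[0,0,0],"dp":[0,-0.6,4],"claw":255},{"rotation":[0,0,0],"dp":[0,0,4],"claw":255},{"rotation":[0,0,0],"dp":[0,0,3],"claw":255},{"rotation":[0,0,0],"dp":[0,0,0],"claw":255}]'
python3 -m crank '[{"rotation":[0,0,0],"dp":[0,0,4],"claw":255},{"rotation":[0,0,0],"dp":[0,0,4],"claw":255},{"rotation":[0,0,0],"dp":[0,0,0],"claw":255}]'
```

```text
clock: 22.08
tcp_pos: [536.6, -201.8, 119.0]
eef_rot: [0.999, -0.032, -0.0, -0.0]
ft_force: [0.2, -1.9, -4.4]
finger_gap: 8.3
clock: 22.45
tcp_pos: [536.5, -201.7, 110.8]
eef_rot: [0.999, -0.032, -0.0, -0.0]
ft_force: [-0.2, -1.8, -3.9]
finger_gap: 7.9
```

```bash

python3 -m crank '[{"rotation":[0,0,0],"dp":[0,0.3,5],"claw":255},{"rotation":[0,0,0],"dp":[0,0,5],"claw":255},{"rotation":[0,0,0],"dp":[0,0,4],"claw":255},{"rotation":[0,0,0],"dp":[0,0,0],"claw":255}]'
python3 -m crank '[{"rotation":[0,0,0],"dp":[0,0,2],"claw":255},{"rotation":[0,0,0],"dp":[0,0,0],"claw":255}]'
python3 -m crank '[{"rotation":[0,0,0],"dp":[0,0,1.5],"claw":255},{"rotation":[0,0,0],"dp":[0,0,0],"claw":255}]'
```

```text
clock: 22.95
tcp_pos: [536.5, -202.0, 96.8]
eef_rot: [0.999, -0.032, -0.0, -0.0]
ft_force: [0.9, -2.1, -4.2]
finger_gap: 8.1
clock: 23.2
tcp_pos: [536.7, -202.0, 95.2]
eef_rot: [0.999, -0.032, -0.0, -0.0]
ft_force: [-1.3, -2.9, -3.6]
finger_gap: 7.8
clock: 23.45
tcp_pos: [536.7, -202.1, 93.8]
eef_rot: [0.999, -0.032, 0.0, 0.0]
ft_force: [-0.2, -2.5, -2.9]
finger_gap: 7.7
```

```bash

python3 -m crank '[{"rotation":[0,0,0],"dp":[0,0,1],"claw":255},{"rotation":[0,0,0],"dp":[0,0,0],"claw":255}]'
python3 -m crank '[{"rotation":[0,0,0],"dp":[0,0,0.8],"claw":255},{"rotation":[0,0,0],"dp":[0,0,0],"claw":255}]'
```

```text
clock: 23.7
tcp_pos: [537.1, -202.3, 93.7]
eef_rot: [0.999, -0.032, 0.001, 0.0]
ft_force: [-1.9, -1.2, 4.6]
finger_gap: 8.2
clock: 23.95
tcp_pos: [537.3, -202.5, 93.6]
eef_rot: [0.999, -0.032, 0.001, 0.001]
ft_force: [-2.8, -1.3, 11.3]
finger_gap: 8.0
```

Seated. I'll release, then go for the roof.

```bash

python3 -m crank '[{"rotation":[0,0,0],"dp":[0,0,-0.8],"claw":200},{"rotation":[0,0,0],"dp":[0,0,0],"claw":135},{"rotation":[0,0,0],"dp":[0,0,0],"claw":135},{"rotation":[0,0,0],"dp":[0,0,-15],"claw":135},{"rotation":[0,0,0],"dp":[0,0,-50],"claw":135}]'
python3 -c "
from h import *
plan([560,200,170],-1.41)"
```

```text
clock: 24.58
tcp_pos: [535.8, -201.5, 157.4]
eef_rot: [0.999, -0.032, -0.002, -0.001]
ft_force: [0.7, 0.1, 0.9]
finger_gap: 41.1
t 24.57 tcp [ 535.8 -201.5  157.4] yaw -3.65 tilt [-0.0039  0.0026 -1.    ] gap 41.1 F [0.7 0.1 0.9] j6 [-0.56  0.46  1.43  0.    1.26  1.07]
dp tool total [  -1.5 -402.2  -11.6] norm 402.4
rot units [-0.017  0.028 -0.281]  dp AFTER turn [  14.4 -401.9  -12.6]
```

```bash

python3 -m crank '[{"rotation":[0,0,-0.28],"dp":[0,-25,-13],"claw":110},{"rotation":[0,0,0],"dp":[2,-55,0],"claw":110},{"rotation":[0,0,0],"dp":[2,-61,0],"claw":110},{"rotation":[0,0,0],"dp":[2,-61,0],"claw":110},{"rotation":[0,0,0],"dp":[2,-61,0],"claw":110}]'
python3 -m crank '[{"rotation":[0,0,0],"dp":[2,-61,0],"claw":110},{"rotation":[0,0,0],"dp":[2,-55,0],"claw":110},{"rotation":[0,0,0],"dp":[2,-23,0],"claw":110},{"rotation":[0,0,0],"dp":[0,0,0],"claw":110},{"rotation":[0,0,0],"dp":[0,0,0],"claw":110}]'
python3 - <<'E'
from h import *
plan([560,200,100],-1.41)
from bench import optics
s=optics.snapshot("wrist"); cv2.imwrite("pics/w5.png",s["img"][:,:,::-1])
W=cloud(s); 
for lo,hi in((112,130),(100,112),(85,100)):
    P=W[(abs(W[...,1]-198)<22)&(W[...,2]>lo)&(W[...,2]<hi)&(abs(W[...,0]-560)<90)]; print(len(P),P.mean(0).round(1),P.min(0).round(1),P.max(0).round(1))
s=optics.snapshot("top"); cv2.imwrite("pics/t5.png",s["img"][:,:,::-1])
s=optics.snapshot("side"); cv2.imwrite("pics/s5.png",s["img"][:,:,::-1])
E
```

```text
clock: 25.2
tcp_pos: [552.2, 62.6, 172.0]
eef_rot: [1.0, -0.012, 0.001, -0.0]
ft_force: [0.9, 0.6, 0.3]
finger_gap: 50.3
clock: 25.82
tcp_pos: [561.7, 198.5, 171.3]
eef_rot: [1.0, -0.013, 0.0, 0.0]
ft_force: [-0.2, 0.2, -0.2]
finger_gap: 50.0
t 25.82 tcp [561.7 198.5 171.3] yaw -1.45 tilt [ 4.e-04 -2.e-04 -1.e+00] gap 50.0 F [-0.2  0.2 -0.2] j6 [ 0.14  0.5   1.33 -0.    1.31  1.74]
dp tool total [-1.7 -1.4 71.3] norm 71.3
rot units [ 0.001 -0.003 -0.005]  dp AFTER turn [-1.7 -1.4 71.3]
1666 [565.1 196.8 118. ] [487.3 191.3 112.1] [623.4 201.6 126. ]
358 [558.  200.7 106.7] [487.3 194.2 100. ] [623.9 203.2 112. ]
336 [563.3 202.6  92.6] [487.4 196.2  85. ] [623.8 205.1 100. ]
```

View pics/w5.png

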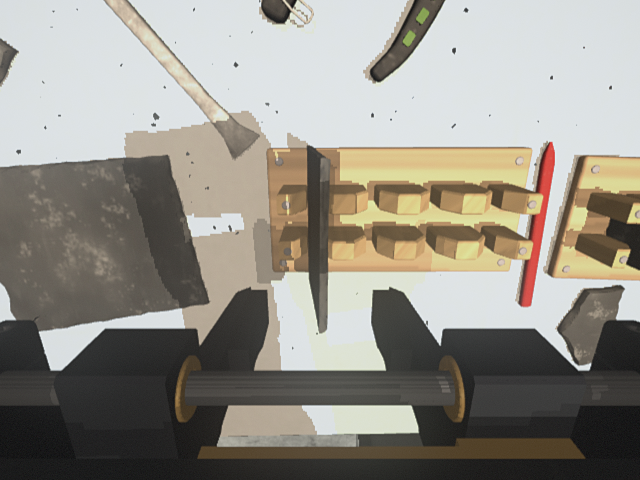

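View pics/s5.png

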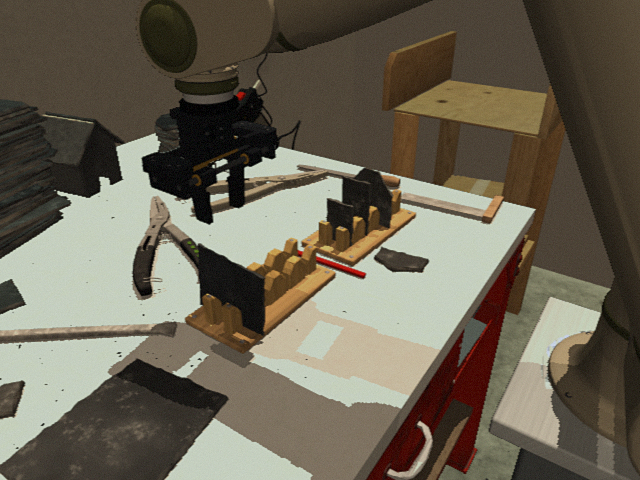

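```bash

python3 -m crank '[{"rotation":[0,0,0],"dp":[-6,-7,10],"claw":110},{"rotation":[0,0,0],"dp":[0,0,25],"claw":110},{"rotation":[0,0,0],"dp":[0,0,30],"claw":110},{"rotation":[0,0,0],"dp":[0,0,17],"claw":110},{"rotation":[0,0,0],"dp":[0,0,4],"claw":110}]'
python3 -m crank '[{"rotation":[0,0,0],"dp":[0,0,0],"claw":160},{"rotation":[0,0,0],"dp":[0,0,0],"claw":210},{"rotation":[0,0,0],"dp":[0,0,0],"claw":255},{"rotation":[0,0,0],"dp":[0,0,0],"claw":255},{"rotation":[0,0,0],"dp":[0,0,0],"claw":255}]' 20
python3 - <<'E'
from h import *
plan([556,206,100],-1.41)
from bench import optics
s=optics.snapshot("side"); cv2.imwrite("pics/s6.png",s["img"][150:390,100:420,::-1].repeat(2,0).repeat(2,1))
E
```

```text
clock: 26.6
tcp_pos: [555.3, 206.5, 83.9]
eef_rot: [1.0, -0.012, -0.001, 0.0]
ft_force: [-0.1, -1.1, 1.2]
finger_gap: 50.0
clock: 27.22
tcp_pos: [555.8, 206.6, 85.0]
eef_rot: [1.0, -0.012, 0.0, -0.0]
ft_force: [-0.4, -1.4, 0.7]
finger_gap: 6.4
t 27.23 tcp [555.8 206.6  85. ] yaw -1.41 tilt [ 3.e-04  1.e-04 -1.e+00] gap 6.4 F [-0.4 -1.4  0.7] j6 [0.16 0.58 1.44 0.   1.12 1.75]
dp tool total [  0.2   0.6 -15. ] norm 15.0
rot units [-0.    -0.002  0.   ]  dp AFTER turn [  0.2   0.6 -15. ]
```

View pics/s6.png

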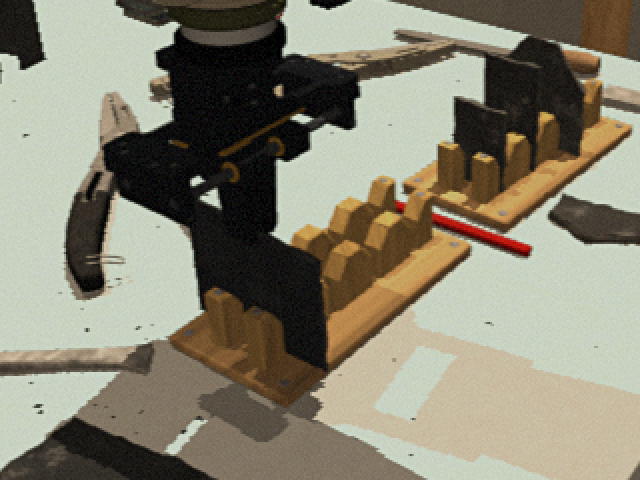

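```bash

python3 -m crank '[{"rotation":[0,0,0],"dp":[0,0,-5],"claw":255},{"rotation":[0,0,0],"dp":[0,0,-25],"claw":255},{"rotation":[0,0,0],"dp":[0,0,-45],"claw":255},{"rotation":[0,0,0],"dp":[0,0,-45],"claw":255},{"rotation":[0,0,0],"dp":[0,0,-15],"claw":255}]' 35
python3 -c "
from h import *
plan([532.9,-257.1,219],-3.64)"
```

```text
clock: 27.9
tcp_pos: [556.4, 206.7, 222.3]
eef_rot: [1.0, -0.012, 0.002, -0.0]
ft_force: [-0.2, -0.2, -1.9]
finger_gap: 6.0
t 27.9 tcp [556.4 206.7 222.3] yaw -1.41 tilt [ 3.9e-03  7.0e-04 -1.0e+00] gap 6.0 F [-0.2 -0.2 -1.9] j6 [0.16 0.46 1.26 0.   1.42 1.75]
dp tool total [-12.1 464.3   2.9] norm 464.4
rot units [-0.006 -0.028  0.279]  dp AFTER turn [  6.  464.4   3.3]
```

```bash

python3 -m crank '[{"rotation":[0,0,0.28],"dp":[0,20,0],"claw":255},{"rotation":[0,0,0],"dp":[1,45,0],"claw":255},{"rotation":[0,0,0],"dp":[1,60,0],"claw":255},{"rotation":[0,0,0],"dp":[1,60,0],"claw":255},{"rotation":[0,0,0],"dp":[1,60,0],"claw":255}]'
python3 -m crank '[{"rotation":[0,0,0],"dp":[1,60,0],"claw":255},{"rotation":[0,0,0],"dp":[1,60,0],"claw":255},{"rotation":[0,0,0],"dp":[0,55,0],"claw":255},{"rotation":[0,0,0],"dp":[0,30,0],"claw":255},{"rotation":[0,0,0],"dp":[0,12,0],"claw":255}]'
python3 -m crank '[{"rotation":[0,0,0],"dp":[0,0,0],"claw":255},{"rotation":[0,0,0],"dp":[0,0,0],"claw":255}]'
python3 -c "
from h import *
plan([532.9,-257.1,136],-3.64)"
```

```text
clock: 28.52
tcp_pos: [543.3, -40.9, 217.5]
eef_rot: [0.999, -0.033, -0.002, -0.0]
ft_force: [0.8, 0.1, -1.9]
finger_gap: 5.8
clock: 29.15
tcp_pos: [531.5, -256.7, 217.4]
eef_rot: [0.999, -0.034, -0.002, -0.001]
ft_force: [-0.2, 0.9, -1.2]
finger_gap: 6.1
clock: 29.4
tcp_pos: [533.1, -253.7, 219.5]
eef_rot: [1.0, -0.031, -0.0, -0.0]
ft_force: [-0.3, 0.3, -1.9]
finger_gap: 6.5
t 29.4 tcp [ 533.1 -253.7  219.5] yaw -3.6 tilt [-5.e-04  6.e-04 -1.e+00] gap 6.5 F [-0.3  0.3 -1.9] j6 [-0.64  0.45  1.28  0.    1.41  0.99]
dp tool total [ 0.   3.4 83.5] norm 83.6
rot units [-0.004  0.004  0.005]  dp AFTER turn [-0.   3.4 83.5]
```

```bash

python3 -m crank '[{"rotation":[0,0,0],"dp":[0,3,15],"claw":255},{"rotation":[0,0,0],"dp":[0,0,30],"claw":255},{"rotation":[0,0,0],"dp":[0,0,25],"claw":255},{"rotation":[0,0,0],"dp":[0,0,10],"claw":255},{"rotation":[0,0,0],"dp":[0,0,3],"claw":255}]'
python3 -m crank '[{"rotation":[0,0,0],"dp":[0,0,5],"claw":255},{"rotation":[0,0,0],"dp":[0,0,5],"claw":255},{"rotation":[0,0,0],"dp":[0,0,4],"claw":255},{"rotation":[0,0,0],"dp":[0,0,0],"claw":255}]'
python3 -c "
from h import *
plan([532.9,-257.1,115],-3.64)"
```

```text
clock: 30.02
tcp_pos: [532.9, -257.6, 136.5]
eef_rot: [0.999, -0.032, -0.0, -0.0]
ft_force: [-0.4, 0.1, -1.5]
finger_gap: 6.3
clock: 30.52
tcp_pos: [532.8, -257.8, 122.6]
eef_rot: [0.999, -0.032, -0.0, -0.0]
ft_force: [-0.7, -0.9, -2.5]
finger_gap: 6.2
t 30.52 tcp [ 532.8 -257.8  122.6] yaw -3.65 tilt [-3.e-04  3.e-04 -1.e+00] gap 6.2 F [-0.7 -0.9 -2.5] j6 [-0.65  0.54  1.41  0.    1.2   0.99]
dp tool total [ 0.  -0.8  7.6] norm 7.6
rot units [-0.002  0.002 -0.002]  dp AFTER turn [ 0.  -0.8  7.6]
```

```bash

python3 -m crank '[{"rotation":[0,0,0],"dp":[0,-0.5,4],"claw":255},{"rotation":[0,0,0],"dp":[0,0,4],"claw":255},{"rotation":[0,0,0],"dp":[0,0,4],"claw":255},{"rotation":[0,0,0],"dp":[0,0,0],"claw":255}]'
python3 -m crank '[{"rotation":[0,0,0],"dp":[0,0,4],"claw":255},{"rotation":[0,0,0],"dp":[0,0,4],"claw":255},{"rotation":[0,0,0],"dp":[0,0,4],"claw":255},{"rotation":[0,0,0],"dp":[0,0,0],"claw":255}]'
python3 -m crank '[{"rotation":[0,0,0],"dp":[0,0,4],"claw":255},{"rotation":[0,0,0],"dp":[0,0,4],"claw":255},{"rotation":[0,0,0],"dp":[0,0,3],"claw":255},{"rotation":[0,0,0],"dp":[0,0,0],"claw":255}]'
```

```text
clock: 31.02
tcp_pos: [532.8, -257.4, 110.4]
eef_rot: [0.999, -0.032, -0.0, -0.0]
ft_force: [-0.4, 0.3, -1.7]
finger_gap: 6.1
clock: 31.52
tcp_pos: [532.8, -257.3, 98.4]
eef_rot: [0.999, -0.032, -0.0, -0.0]
ft_force: [0.2, -0.5, -1.9]
finger_gap: 5.9
clock: 32.02
tcp_pos: [532.8, -257.3, 87.5]
eef_rot: [0.999, -0.032, -0.0, -0.0]
ft_force: [0.2, -1.1, -2.4]
finger_gap: 5.9
```

```bash

python3 -m crank '[{"rotation":[0,0,0],"dp":[0,0,1.5],"claw":255},{"rotation":[0,0,0],"dp":[0,0,0],"claw":255}]'
python3 -m crank '[{"rotation":[0,0,0],"dp":[0,0,1],"claw":255},{"rotation":[0,0,0],"dp":[0,0,0],"claw":255}]'
python3 -m crank '[{"rotation":[0,0,0],"dp":[0,0,0.8],"claw":255},{"rotation":[0,0,0],"dp":[0,0,0],"claw":255}]'
python3 -m crank '[{"rotation":[0,0,0],"dp":[0,0,0.5],"claw":255},{"rotation":[0,0,0],"dp":[0,0,0],"claw":255}]'
```

```text
clock: 32.28
tcp_pos: [532.9, -257.4, 86.3]
eef_rot: [0.999, -0.032, 0.0, -0.0]
ft_force: [-1.0, -0.1, -1.8]
finger_gap: 6.0
clock: 32.52
tcp_pos: [532.9, -257.4, 85.2]
eef_rot: [0.999, -0.032, -0.0, -0.0]
ft_force: [-0.1, -0.8, -1.7]
finger_gap: 6.2
clock: 32.78
tcp_pos: [533.1, -257.6, 85.0]
eef_rot: [0.999, -0.032, 0.0, 0.0]
ft_force: [-0.7, 0.0, 2.7]
finger_gap: 6.2
clock: 33.02
tcp_pos: [533.3, -257.8, 84.9]
eef_rot: [0.999, -0.032, 0.001, 0.001]
ft_force: [-2.1, -0.0, 6.8]
finger_gap: 5.9
```

```bash

python3 -m crank '[{"rotation":[0,0,0],"dp":[0,0,-0.6],"claw":200},{"rotation":[0,0,0],"dp":[0,0,0],"claw":135},{"rotation":[0,0,0],"dp":[0,0,0],"claw":135},{"rotation":[0,0,0],"dp":[0,0,-15],"claw":135},{"rotation":[0,0,0],"dp":[0,0,-50],"claw":135}]'
python3 -m crank '[{"rotation":[0,0,0],"dp":[0,0,-50],"claw":135},{"rotation":[0,0,0],"dp":[-35,50,0],"claw":135},{"rotation":[0,0,0],"dp":[-35,50,0],"claw":135},{"rotation":[0,0,0],"dp":[-35,50,0],"claw":135},{"rotation":[0,0,0],"dp":[-20,30,0],"claw":135}]'
python3 -m crank '[{"rotation":[0,0,0],"dp":[-30,40,0],"claw":135},{"rotation":[0,0,0],"dp":[-20,30,0],"claw":135},{"rotation":[0,0,0],"dp":[0,0,0],"claw":135},{"rotation":[0,0,0],"dp":[0,0,0],"claw":135}]'
python3 - <<'E'
from h import *
from bench import optics
plan([0,0,0])
s=optics.snapshot("top"); cv2.imwrite("pics/t7.png",s["img"][:,:,::-1]); np.savez("top7.npz",**s)
t=optics.snapshot("side"); cv2.imwrite("pics/s7.png",t["img"][150:330,250:490,::-1].repeat(3,0).repeat(3,1))
p=(537.6,-174.7,np.radians(-3.64))
for nm,q in(("top",s),("side",t)):
  W=cloud(q); d=W[...,:2]-p[:2]; c,sn=np.cos(p[2]),np.sin(p[2]); lx=d[...,0]*c+d[...,1]*sn; ly=-d[...,0]*sn+d[...,1]*c
  for n,y,h in(("short",82.5,101),("tall",27.5,130),("gable",-27.5,131),("roof",-82.5,120)):
    m=(abs(ly-y)<22)&(abs(lx)<85)&(W[...,2]>75)&(W[...,2]<145); z=W[...,2][m]
    k=m&(W[...,2]>h-10)
    k2=m&(W[...,2]<85)
    print(nm,n,"zmax",np.percentile(z,98).round(1),"exp",h,"top ly",ly[k].mean().round(1),"slot",y,"x range",np.percentile(lx[m],[1,99]).round(1),"low ly",ly[k2].mean().round(1))
E
```

```text
clock: 33.65
tcp_pos: [532.0, -256.7, 149.2]
eef_rot: [0.999, -0.032, -0.002, -0.001]
ft_force: [0.2, -0.9, 0.7]
finger_gap: 41.5
clock: 34.28
tcp_pos: [394.9, -431.1, 200.8]
eef_rot: [0.999, -0.033, 0.0, 0.001]
ft_force: [0.1, 0.2, -0.4]
finger_gap: 41.3
clock: 34.78
tcp_pos: [342.8, -495.3, 200.2]
eef_rot: [0.999, -0.032, 0.0, 0.0]
ft_force: [0.1, -0.1, -0.2]
finger_gap: 41.8
t 34.77 tcp [ 342.8 -495.3  200.2] yaw -3.63 tilt [ 4.e-04 -3.e-04 -1.e+00] gap 41.8 F [ 0.1 -0.1 -0.2] j6 [-1.16  0.49  1.27  0.    1.38  0.47]
dp tool total [-373.6 -472.6  200. ] norm 634.8
top short zmax 103.9 exp 101 top ly 81.3 slot 82.5 x range [-30.5  28. ] low ly 84.9
top tall zmax 131.2 exp 130 top ly 27.6 slot 27.5 x range [-33.2  30.5] low ly 30.5
top gable zmax 132.2 exp 131 top ly -31.1 slot -27.5 x range [-50.7  53.4] low ly -26.5
top roof zmax 123.4 exp 120 top ly -91.8 slot -82.5 x range [-64.2  68.1] low ly -86.0
side short zmax 101.7 exp 101 top ly 82.0 slot 82.5 x range [-34.   25.7] low ly 82.4
side tall zmax 129.4 exp 130 top ly 28.0 slot 27.5 x range [-36.6  27.4] low ly 28.3
side gable zmax 129.8 exp 131 top ly -30.7 slot -27.5 x range [-54.5  34.5] low ly -28.9
side roof zmax 121.1 exp 120 top ly -92.1 slot -82.5 x range [-67.7  65.6] low ly -88.6
```

View pics/t7.png

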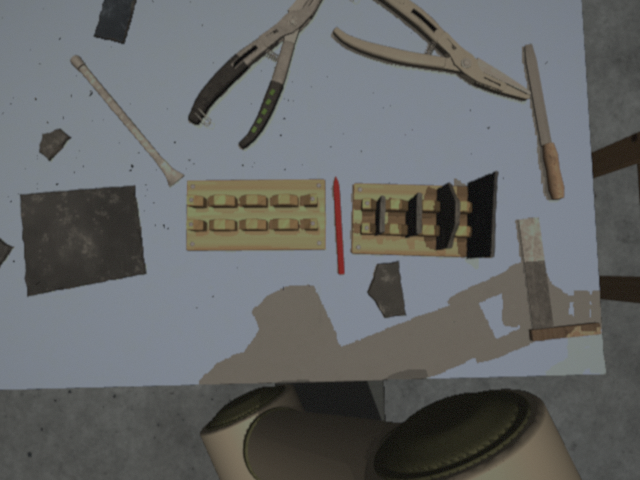

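View pics/s7.png

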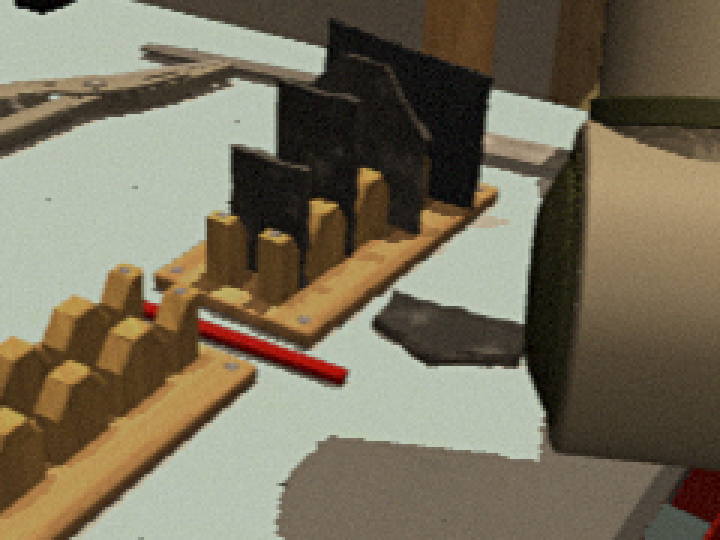

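```bash
python3 -c "
from bench import ticket
print(ticket.close_job())"
```

```text
the job is handed in; nothing more can be done
None
```

All four slates now stand in the glue rack with the row reversed. From left to right they are short, tall, gable and roof. I handed the job in at about 35 s, with the arm parked clear of the parts. The hand-in reports no verdict, so the checks below are my own.

- **Height:** in the top and side cameras, every top edge was within about 3.5 mm of where it should be with the part on the slot floor. I also felt each part meet the floor on the way down.
- **Across the slots:** the top edges were off their slot centre lines by about 1 mm (short), under 1 mm (tall), 3.5 mm (gable) and 9.5 mm (roof). The gable leans about 2° and the roof about 5°, inside the 0.2 rad (about 11.5°) limit. The roof leaned about as much in the full rack.
- **Along the slots:** all parts are centred to within about 5 mm. The side camera gave up to 10 mm for the gable, but other parts hid part of it.
- **Forces:** the highest force I read was about 12 N, when a part touched the floor.
- **Disagreement:** for the glue rack's position along the row, the cameras differed by about 2 to 3 mm. The parts went in 0.5 to 1.5 mm from the top-camera position, with sideways forces under 3 N.

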